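Charge the desiccator cabinet, then open its sprung door and hold it wide

TASK

Get the desiccator cabinet ready for a colleague who is about to load it. First, while your hand is free, slide the desiccant cartridge down into the slot in the cabinet's top until its flange sits flat, and let go; then squeeze the main catch on the top so that the door springs ajar to its vent stop, squeeze the safety grip on top of the door and swing the door out, past the click of its check, until it stands wide open, about square to the cabinet's front. The sprung door swings back when let go, so finish with your fingers still holding it wide open and still; leave the other things on the bench where they stand.

Things in the scene. Friction and masses are not known exactly. Their poses are not given: they have to be found in the camera images.
- cabinet: Small bench desiccator cabinet, heavy, stays put: white base and top, clear walls, 150 mm deep (x), 200 wide (y), its top 150 mm above the bench; a round black hygrometer and a brass valve on the back of the top. Origin: centre of its underside, on the bench. The door is at its front, which faces its own -x; seen from the front, +y is to the left. z up.
- main_catch (a point): Top centre of the main catch, on the cabinet's top, 35 mm behind its front edge, 192.5 mm above the bench; axes as the cabinet's. A low fixed block between two black upright ears, each 20 mm long in x, 6 mm thick in y, 157 to 192.5 mm above the bench, outer faces 44 mm apart along y. Squeeze the ears together along y. Metal beside their feet reaches 166 mm: keep fingertips above 167.
- main_ear_a (a joint): Travel of each ear of the main catch, m (both move together, geared): 0 = at rest, locked; 0.008 = squeezed fully. Springs: about 2 N on each ear at the start, 7 N at the end; a grip of 20 N or more does it. From about 0.0055 the bolt is clear and the door springs ajar by itself; let go, the ears spring back.
- hinge_line (a point): Point on the upright hinge line of the door (white frame, clear pane, 192 mm wide, 12 thick, 12 to 150 mm above the bench), at the right end of the cabinet's front (cabinet x = -81 mm, y = -88 mm), 150 mm above the bench. The door turns about the vertical through it. The door check's steel cam and aluminium block are on the top here, up to 164 mm above the bench.
- door (a joint): Door angle, rad: 0 shut; grows counter-clockwise from above (out to the robot, then to the right); stop at 1.8. At 0.14 the vent stop holds it. Hinge spring 0.3 N m per rad, at rest near 0.25: let go, the door swings back there, or from beyond the check back into the check (about 1.0 to 1.2). The check, a spring ball riding over a nose, acts from 0.75 to 1.2 and takes up to about 6 N at the grip.
- door_grip (a point): Top centre of the safety grip, on the door's top edge 150 mm from the hinge line, 192.5 mm above the bench; turns with the door: y along the door away from the hinge, x across it. Same two black ears as the main catch, outer faces 44 mm apart along y, same heights. A metal arm of the cabinet beside the outer ear, the vent stay, reaches 166 mm: keep fingertips above 167.
- grip_ear_a (a joint): Travel of each ear of the safety grip, m (geared, same springs): 0 = at rest, bolt out; 0.008 = squeezed fully. Squeezed 0.005 or more with the door at the vent stop, the bolt leaves the vent stay; keep the squeeze and swing the door by the grip, fingers turning with the door.
- notebook: Black notebook, 148x105x12 mm; bystander. Origin: centre of its underside.
- bottle: Brown reagent bottle with a screw cap, 45x45x80 mm, beside the thermal cycler; bystander. Origin: centre of its underside. The cycler, a fixed instrument up to 290 mm tall, stands between the cartridge and the cabinet (world x from 0.485 m, y from -0.06 to 0.30 m), a tip box 70 mm tall before its front: carry the cartridge above them.
- glue_stick: Glue stick with a red cap, standing, 26x26x84 mm; bystander. Origin: centre of its underside.
- cartridge: Desiccant cartridge, standing on the bench, 85 mm tall, 70 g: white perforated body 20 mm (x) by 44 mm (y), foot edges rounded, up to a grey flange 28x52 mm at height 55 to 59; on it a grey finger tab 12 mm thick (x), 26 mm wide (y), at height 59 to 85, to pinch across x from above. Origin: centre of its underside; fits its slot either way round (half turn).
- slot (a point): Centre of the mouth of the cartridge slot in the cabinet's top, 150 mm above the bench (cabinet frame x = 0, y = +52 mm; axes as the cabinet's): a rectangular upright hole 23 mm in x, 47 mm in y, straight down for 58 mm. With the cartridge home its flange lies on the top and its origin is 95 mm above the bench, straight below this point.
Mind the look-alikes: they are no part of the job. What is shaped like the cartridge but yellow is not meant.

How it is judged (in metres and radians):
On the way, in this order (a step that is already met when the one before it is completed fails the run):
1. the cartridge is fully home in its slot and let go, the door still shut (horizontal distance between cartridge and slot below 0.004 m and height (world z) of cartridge between 0.09 and 0.0975 m and angle between cartridge's own z axis and vertical below 0.06 rad and contact force between the fingers and cartridge below 0.1 N and value of joint door below 0.03 rad), for 0.2 s.
2. the main catch is squeezed and the door stands ajar at its vent stop (value of joint door between 0.08 and 0.2 rad and value of joint grip_ear_a below 0.003 m), for 0.2 s.
3. the safety grip on the door is squeezed by the fingers (value of joint grip_ear_a above 0.0045 m and contact force between the fingers and door above 1 N and value of joint door below 0.4 rad), for 0.1 s.
4. the door is past its check (value of joint door above 1.2 rad), for 0.1 s.
At the end, for the whole second after the job is handed in: The door stands at least 1.35 rad (77 degrees) open, still (under 0.1 rad/s), held there by the fingers (contact of more than 1 N), through the last second; the cartridge is still home in its slot (within 4 mm of its middle, flange within 2.5 mm of the top, upright within 0.06 rad) (value of joint door above 1.35 rad and velocity of joint door between -0.1 and 0.1 rad/s and contact force between the fingers and door above 1 N and horizontal distance between cartridge and slot below 0.004 m and height (world z) of cartridge between 0.09 and 0.0975 m and angle between cartridge's own z axis and vertical below 0.06 rad); the arm keeps its last pose, push and grip.
It fails at once if a bystander is moved by more than 25 mm (distance of any of notebook, bottle, glue_stick from where it was at the start of the episode above 0.025 m).
It also fails if it takes over 64 s, if anything falls off the work surface, if the arm or the gripper's body presses on something with over 40 N, if the wrist force passes 120 N, or if a joint passes its speed limit or range.

ROBOT

A 6-joint arm with a two-finger parallel gripper is mounted at the origin on a cart in front of the work surface, level with it; the furniture and walls round the work are solid. World frame = base frame: x ahead of the robot, y to its left, z up, the work surface at z = 0. Lengths are in m, angles in degrees, forces in N, time in s.
With the tool pointing down it reaches from about 0.4 to 0.825 m from the base axis. Payload 7 kg.
Tool frame: the origin (TCP) lies midway between the tips of the shut fingers; the grasp point (between the pads) lies 19 mm behind it; x points along the fingers, z is the direction in which the jaws open and shut, and the axes are right-handed (so a half turn about x gives the same grasp; the last joint's range is limited). The gripper opens to 88 mm and grips with 3 to 60 N. Pads are 19 mm wide; open, the fingers measure 130 mm over their backs; the gripper's body (78 mm by 193 mm) begins 47 mm behind the grasp point.
Start: joints at [93.627, 20.546, 0.682, 0, -70.136, -16.507], TCP at [0.15, 0.658, 0.227] pointing down, gripper open.
Joint ranges: [-176.03, 176.03], [-82.01, 121.73], [-58.28, 71.71], [-173.87, 95.51], [-174.79, -0.11], [-173.66, 173.66]. Speed limits (degrees/s): [136.94, 136.94, 172.46, 180, 180, 180].

INTERFACE

Orientations are given as [roll, pitch, yaw] about the fixed x, y, z axes, in that order (R = Rz(yaw) Ry(pitch) Rx(roll)).
In Python, from plant import ctrl gives the robot as it stands.
- The arm moves only by the tool servo_tool, never from a script. Its argument "motion" is a list of rows, each an object with "offset": the shift along the tool's x, y, z in m, a list of three; "roll": the turn about the tool's x in degrees; "claw": the opening, from -1 (shut) to 1 (fully open), so that 0 is half open. In form: [{"offset": [x, y, z], "roll": roll, "claw": claw}, ...]. A call has 1 to 12 rows; each row shifts and turns the commanded pose from where the row before left it, along the tool's axes as they then stand; what a row does not reach is not made up. A row lasts 1/8 s, in which the tool goes at most 62.5 mm and 10.7 degrees, less where a joint would pass 70% of its speed; a pose out of reach is approached as far as the arm can. A call is refused whole if a number of a shift passes 0.0625 or a number of a turn 10.7, either way. A call with a gripper value outside its range is refused whole. The fingers move at their own pace and stop on an object; the grip force is fixed at half the most. Time passes only in rows, so rows that do not move let the fingers close. It gives the time, the measured TCP pose, the force and the opening at its end, in the units of the state.
- ctrl.get_obs(): the state, without advancing time (a new reading comes with each control period).
- ctrl.snapshot(name): name is "scene" or "top" or "wrist"; returns a dict with "frame" (420x560x3 uint8, blue, green, red), "z_map" (420x560 float32, m along the optical axis (not along the pixel's ray), 0 where there is no reading), "mtx" (3x3 intrinsics, pixels), "extrinsics" (4x4, takes a point from camera to world coordinates). Camera axes: x right, y up, looking along -z (the intrinsics and any distortion apply to the point x, -y, -z); pixel columns grow to the right and rows downward; lengths in m; the calibration is good to about 2 mm. A picture is of the moment at which its call begins.
- ctrl.close_job(): hands the job in, once; it reports no verdict.
The state is a dict: "clock": time; "joint_pos": joint angles; "qvel": joint speeds; "tau": joint torques, N m; "tool_pos": TCP position; "orientation": TCP orientation; "force": force on the tool from outside, world axes, zero at the start; "moment": the same for the moment, N m; "opening": finger opening in m.
Only numpy, scipy, OpenCV 4.12 (cv2) and the standard library are available. Lean on these libraries where they do the work, as an engineer would, in place of code of your own. Each camera call takes 0.05 s, during which the arm holds its last target.

## Working session

There is one attempt and no reset: what is moved stays moved. The work goes in short steps, Python scripts to look and compute and a tool call to move; the robot and the scene stay as the last step left them, time stands still between calls to the robot, and variables do not carry over. Pictures are saved under pics/ and viewed, and the job is handed in when it is done.

Besides the shell and the picture viewer there is one more tool, called after "Emit:" by a JSON object that holds its "api" and its "payload", one argument or row to a line. servo_tool: Moves the arm, as the interface text tells. Its arguments: {"type":"object","properties":{"motion":{"type":"array"}},"required":["motion"]}

```bash
mkdir -p pics; ls; cat > h.py <<'E'
from plant import ctrl
import numpy as np, cv2
def snap(name, fn=None):
    s=ctrl.snapshot(name)
    if fn: cv2.imwrite('pics/'+fn, s['frame'])
    return s
def world(s):
    z=s['z_map'].astype(float); K=s['mtx']; T=s['extrinsics']
    h,w=z.shape; u,v=np.meshgrid(np.arange(w),np.arange(h))
    x=(u-K[0,2])/K[0,0]*z; y=(v-K[1,2])/K[1,1]*z
    P=np.stack([x,-y,-z],-1)@T[:3,:3].T+T[:3,3]
    P[z==0]=np.nan
    return P
def onplane(s,u,v,zp):
    K=s['mtx'];T=s['extrinsics']
    d=T[:3,:3]@np.array([(u-K[0,2])/K[0,0],-(v-K[1,2])/K[1,1],-1.0]); o=T[:3,3]
    return o+d*(zp-o[2])/d[2]
E
python3 - <<'E'
from h import *
for n in ['scene','top','wrist']:
    s=snap(n,n+'1.png'); print(n,s['mtx'].tolist(),s['extrinsics'].round(3).tolist())
    np.savez(n+'1.npz',**s)
print(ctrl.get_obs())
E
```

```text
pics
scene [[398.8137071735871, 0.0, 276.46254184576355], [0.0, 398.8137071735871, 210.23288077020675], [0.0, 0.0, 1.0]] [[0.505, 0.533, -0.679, -0.371], [-0.863, 0.316, -0.395, -0.377], [0.004, 0.785, 0.619, 0.998], [0.0, 0.0, 0.0, 1.0]]
top [[379.161703698594, 0.0, 277.09070261875956], [0.0, 379.161703698594, 206.3922497308578], [0.0, 0.0, 1.0]] [[-0.339, 0.908, -0.246, 0.225], [-0.941, -0.325, 0.098, 0.296], [0.009, 0.265, 0.964, 1.479], [0.0, 0.0, 0.0, 1.0]]
wrist [[312.44490603942313, 0.0, 275.2675954458005], [0.0, 312.44490603942313, 201.0641155914918], [0.0, 0.0, 1.0]] [[-0.223, 0.942, 0.252, 0.218], [-0.975, -0.215, -0.057, 0.642], [0.0, -0.258, 0.966, 0.384], [0.0, 0.0, 0.0, 1.0]]
{'clock': 0.15, 'joint_pos': array([ 9.36275697e+01,  2.05820295e+01,  6.44773575e-01, -1.31434465e-02,
       -7.01355302e+01, -1.65066001e+01]), 'qvel': array([ 0.01292863, -0.15757794,  0.13461911,  0.09084149, -0.05911529,
        0.03624603]), 'tau': array([-1.58538853e-03, -5.83271420e+01,  2.93291885e+01,  7.00120747e+00,
        8.84074165e-03, -1.01692622e-04]), 'tool_pos': array([0.1504101 , 0.65764515, 0.22583435]), 'orientation': array([  6.87232013,  89.92617221, -96.01118425]), 'force': array([ 0.06992929,  0.47640476, -0.36537252]), 'moment': array([-0.0819818 , -0.01186112,  0.01241506]), 'opening': 0.08762003121399489}
```

View pics/scene1.png

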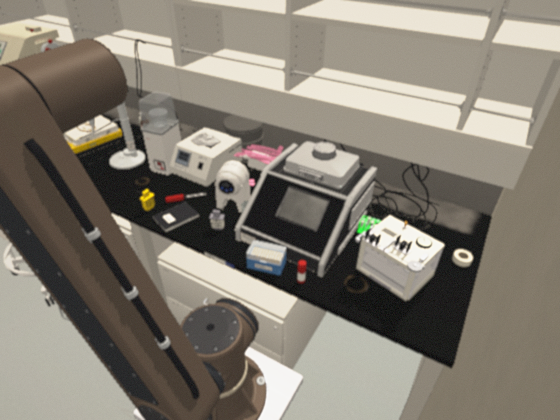

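View pics/top1.png

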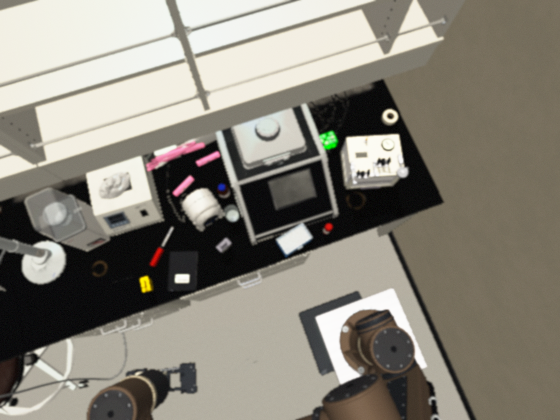

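View pics/wrist1.png

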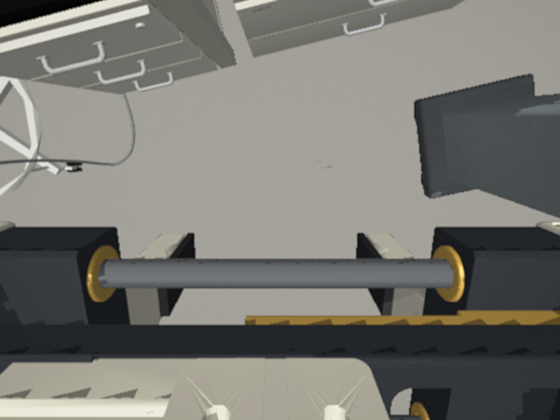

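```bash
python3 - <<'E'
from h import *
a=np.load('top1.npz')['frame'];b=np.load('scene1.npz')['frame']
def up(f,x0,x1,y0,y1,k,n): cv2.imwrite('pics/'+n,cv2.resize(f[y0:y1,x0:x1],None,fx=k,fy=k,interpolation=cv2.INTER_CUBIC))
up(a,330,430,90,210,5,'t_cab.png'); up(b,340,450,200,310,5,'s_cab.png')
up(a,130,260,170,300,5,'t_cart.png'); up(b,130,260,140,250,5,'s_cart.png')
E
```

```text
(no output)
```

View pics/t_cab.png

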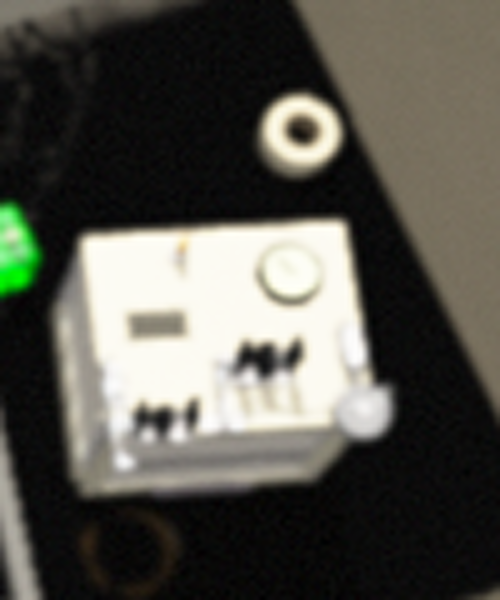

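View pics/s_cab.png

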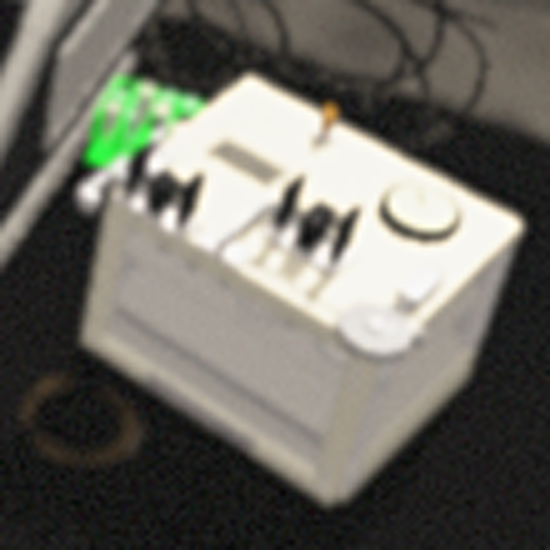

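View pics/t_cart.png

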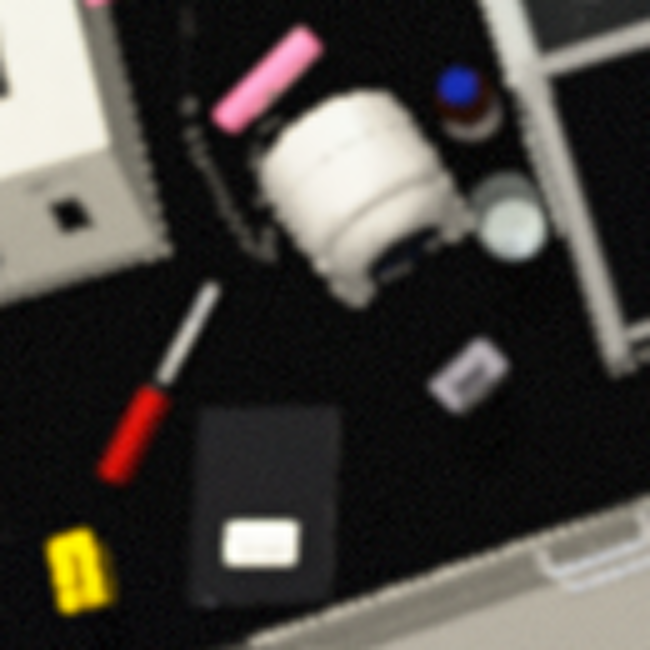

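View pics/s_cart.png

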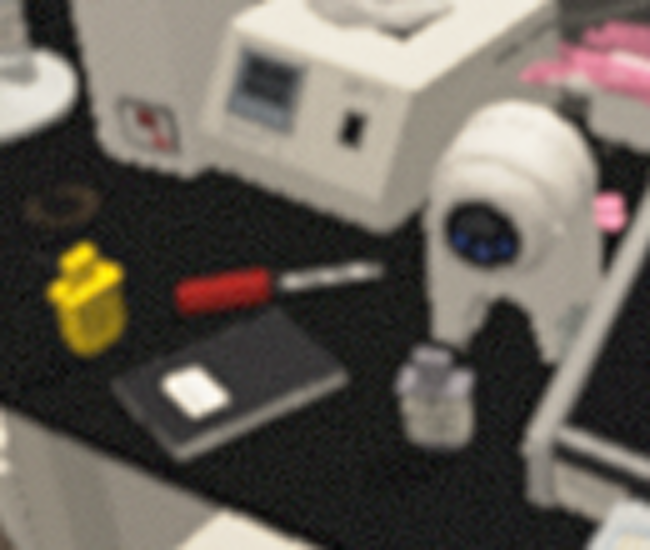

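```bash
python3 - <<'E'
from h import *
t=dict(np.load('top1.npz'));sc=dict(np.load('scene1.npz'))
W=world(t);Ws=world(sc)
for n,s,W_,pts in [('top',t,W,{'cart':(223.6,245),'slot':(361.4,155),'main':(383.6,161),'grip':(363,173.6)}),
                 ('scene',sc,Ws,{'cart':(130+430/5,140+375/5),'slot':(340+247/5,200+158/5),'main':(340+315/5,200+222/5),'grip':(340+163/5,200+190/5)})]:
    for k,(u,v) in pts.items():
        print(n,k,W_[int(round(v)),int(round(u))].round(4), {z:onplane(s,u,v,z)[:2].round(4).tolist() for z in (0.059,0.085,0.15,0.1925)})
# cabinet top: points by depth with z within 0.145..0.155
for n,s,W_ in (('top',t,W),('scene',sc,Ws)):
    m=(np.abs(W_[...,2]-0.150)<0.006)&(W_[...,0]>0.4)&(W_[...,0]<0.95)&(W_[...,1]<-0.05)&(W_[...,1]>-0.5)
    n_,lab,st,c=cv2.connectedComponentsWithStats(m.astype(np.uint8)); 
    i=1+np.argmax(st[1:,4]); mm=lab==i; P=W_[mm]
    r=cv2.minAreaRect(P[:,:2].astype(np.float32)); print(n,mm.sum(),np.nanmean(P[:,2]),r,cv2.boxPoints(r).round(3).tolist())
    vis=s['frame'].copy(); vis[mm]=(0,0,255); cv2.imwrite('pics/mask_%s.png'%n,vis)
    # cart
    m=(W_[...,2]>0.05)&(W_[...,2]<0.1)&(np.hypot(W_[...,0]-onplane(s,*((223.6,245) if n=='top' else (216,215)),0.07)[0],W_[...,1]-onplane(s,*((223.6,245) if n=='top' else (216,215)),0.07)[1])<0.05)
    P=W_[m]; r=cv2.minAreaRect(P[:,:2].astype(np.float32)); print('cart',m.sum(),r,P.mean(0))
E
```

```text
top cart [0.5096 0.3902 0.0739] {0.059: [0.5132, 0.3926], 0.085: [0.5079, 0.3908], 0.15: [0.4947, 0.3864], 0.1925: [0.4861, 0.3835]}
top slot [ 0.6566 -0.2186  0.119 ] {0.059: [0.6751, -0.2428], 0.085: [0.6669, -0.233], 0.15: [0.6463, -0.2083], 0.1925: [0.6328, -0.1922]}
top main [ 0.587  -0.2663  0.1796] {0.059: [0.6211, -0.317], 0.085: [0.6138, -0.3058], 0.15: [0.5957, -0.2777], 0.1925: [0.5839, -0.2594]}
top grip [ 0.566  -0.1729  0.1803] {0.059: [0.5994, -0.2173], 0.085: [0.5925, -0.2079], 0.15: [0.5754, -0.1844], 0.1925: [0.5642, -0.1691]}
scene cart [0.5108 0.3951 0.0669] {0.059: [0.5183, 0.4016], 0.085: [0.4937, 0.3801], 0.15: [0.4321, 0.3262], 0.1925: [0.3918, 0.2909]}
scene slot [ 0.6593 -0.2029  0.1388] {0.059: [0.7579, -0.1873], 0.085: [0.7266, -0.1925], 0.15: [0.6484, -0.2056], 0.1925: [0.5973, -0.2142]}
scene main [ 0.5763 -0.2647  0.1817] {0.059: [0.7167, -0.2484], 0.085: [0.6866, -0.252], 0.15: [0.6113, -0.2609], 0.1925: [0.5621, -0.2667]}
scene grip [ 0.5607 -0.1773  0.1776] {0.059: [0.6948, -0.1472], 0.085: [0.6652, -0.1536], 0.15: [0.5915, -0.1695], 0.1925: [0.5432,
[... 236 characters left out ...]
.734000027179718, -0.18299999833106995], [0.5720000267028809, -0.13699999451637268]]
cart 98 ((0.514326274394989, 0.39192524552345276), (0.02945123054087162, 0.05008053034543991), 18.559476852416992) [0.51292941 0.3923422  0.06558525]
scene 1659 0.14902837923916043 ((0.624752938747406, -0.2521386444568634), (0.2012382298707962, 0.17459307610988617), 73.95745086669922) [[0.5130000114440918, -0.32499998807907104], [0.6809999942779541, -0.37299999594688416], [0.7360000014305115, -0.18000000715255737], [0.5690000057220459, -0.13099999725818634]]
cart 106 ((0.5132580995559692, 0.3959369957447052), (0.029138946905732155, 0.051712408661842346), 25.195329666137695) [0.51097824 0.39429503 0.06468927]
```

```bash
python3 - <<'E'
from h import *
from scipy.spatial.transform import Rotation as Ro
o=ctrl.get_obs(); R=Ro.from_euler('xyz',o['orientation'],degrees=True).as_matrix(); print(R.round(3))
t=dict(np.load('top1.npz'));sc=dict(np.load('scene1.npz'))
H=np.full((20,26),-1.0)
for s in (t,sc):
    P=world(s).reshape(-1,3); P=P[~np.isnan(P[:,0])]
    i=np.floor(P[:,0]/0.05).astype(int); j=np.floor((P[:,1]+0.5)/0.05).astype(int)
    ok=(i>=4)&(i<24-4)&(j>=0)&(j<26)
    np.maximum.at(H,(i[ok],j[ok]),P[ok,2])
print('cols y from',-0.5)
print('      '+' '.join('%4d'%round(-500+50*j) for j in range(26)))
for i in range(5,20): print('%.2f '%(i*0.05),' '.join('%4d'%round(h*1000) for h in H[i]))
E
```

```text
[[-0.     0.975 -0.223]
 [-0.001 -0.223 -0.975]
 [-1.     0.     0.001]]
cols y from -0.5
      -500 -450 -400 -350 -300 -250 -200 -150 -100  -50    0   50  100  150  200  250  300  350  400  450  500  550  600  650  700  750
0.25   648 -744 -746 -744 -744 -739 -746 -743 -746 -748 -741 -743 -742 -742 -741 -745 -741 -748 -746 -746 -746 -739 -748 -739 -743 -746
0.30   644 -741 -741 -742 -744 -737 -745 -742 -736 -739 -746 -741 -743 -749 -740 -748 -737 -742 -742 -746 -741 -746 -745 -745 -742 -740
0.35   641    9    9    9    7    6    9    4    8    3    7    5    7   48    5    5    5    7    6    4   12   13    5    5    3    3
0.40   685   10   10    6    9    8   11    9    7   91   87   79   76   78    6    7    6    8    7    7   21   21   17   56   60    8
0.45   694    8    8   12    9    7   11    7   83   89   86   82   80   81   81   78    8   60   63    9   19   19   20   65   90    8
0.50   702   12   11  168  161  164    9  167  119  123  124  122  121  120  121  118    8   91   88    8   23   20   18   28    7    9
0.55   731   10  152  171  198  196  196  191  155  161  1
[... 465 characters left out ...]
  133  127  125  125
0.75   632   36    8    9    7    9   57   60  220  253  265  296  296  276  260  221    8    8    7   63   26  133  136  135  142  227
0.80   705  775  776  801  800  775  775  775  775  774  778  779  778  778  780  876  785  779  779  779  779  779  778  776  708  699
0.85   705  775  775  795  779  775  774  775  774  774  778  778  778  779  778  827  780  777  777  777  777  778  778  778  709  681
0.90   705  706  705  787  707  707  708  707  707  710  711  712  713  711  713  734  709  709  708  708  709  709  709  709  708  668
0.95   705  705  705  780  707  708  707  708  707  707  708  708  711  711  712  726  708  708  709  709  709  708  710  710  709  657
```

```bash
python3 - <<'E'
from h import *
t=dict(np.load('top1.npz'));sc=dict(np.load('scene1.npz'))
c=np.array([0.513,0.393])
for a in (15,20,25,110):
  d=np.array([np.cos(np.radians(a)),np.sin(np.radians(a))]); n=np.array([-d[1],d[0]])
  for nm,s in (('top',t),('scene',sc)):
    P=world(s).reshape(-1,3); P=P[(P[:,2]>0.11)&(P[:,2]<0.3)&(np.hypot(*(P[:,:2]-c).T)<0.15)]
    q=(P[:,:2]-c); l=q@d; w=q@n
    m=np.abs(w)<0.05
    print(a,nm,m.sum(),[ (round(l[m&(P[:,2]>z)].min(),3) if (m&(P[:,2]>z)).any() else None) for z in (.11,.13,.15,.17)], 'max',[ (round(l[m&(P[:,2]>z)].max(),3) if (m&(P[:,2]>z)).any() else None) for z in (.11,.13,.15,.17)])
    i=np.argsort(l+ (np.abs(w)>0.05)*9)[:8]; print(np.c_[l[i],w[i],P[i]].round(3).tolist())
E
```

```text
15 top 557 [np.float64(0.084), np.float64(0.084), np.float64(0.085), np.float64(0.088)] max [np.float64(0.15), np.float64(0.15), np.float64(0.15), np.float64(0.15)]
[[0.084, 0.017, 0.59, 0.431, 0.139], [0.085, -0.005, 0.596, 0.41, 0.164], [0.085, 0.012, 0.592, 0.426, 0.124], [0.085, -0.008, 0.597, 0.407, 0.139], [0.085, 0.004, 0.594, 0.419, 0.12], [0.085, -0.006, 0.596, 0.41, 0.146], [0.085, 0.012, 0.592, 0.427, 0.142], [0.085, 0.007, 0.593, 0.421, 0.127]]
15 scene 549 [np.float64(0.08), np.float64(0.082), np.float64(0.083), np.float64(0.089)] max [np.float64(0.149), np.float64(0.149), np.float64(0.149), np.float64(0.149)]
[[0.08, -0.023, 0.596, 0.392, 0.13], [0.081, -0.03, 0.599, 0.385, 0.121], [0.082, -0.038, 0.602, 0.377, 0.136], [0.082, -0.026, 0.599, 0.389, 0.133], [0.082, -0.004, 0.594, 0.41, 0.11], [0.083, -0.012, 0.596, 0.403, 0.157], [0.083, -0.013, 0.597, 0.401, 0.13], [0.083, 0.014, 0.59, 0.428, 0.139]]
20 top 504 [np.float64(0.082), np.float64(0.082), np.float64(0.083), np.float64(0.087)] max [np.float64(0.15), np.float64(0.15), np.float64(0.15), np.float64(0.15)]
[[0.082
[... 1915 characters left out ...]
0.567, 0.254, 0.122], [-0.149, 0.015, 0.55, 0.248, 0.117], [-0.149, -0.018, 0.581, 0.26, 0.136], [-0.149, 0.009, 0.555, 0.25, 0.115], [-0.148, -0.007, 0.57, 0.256, 0.128], [-0.148, 0.005, 0.559, 0.253, 0.117], [-0.147, -0.0, 0.564, 0.255, 0.119]]
110 scene 159 [np.float64(-0.15), np.float64(-0.15), np.float64(-0.142), None] max [np.float64(-0.109), np.float64(-0.119), np.float64(-0.13), None]
[[-0.15, -0.004, 0.568, 0.253, 0.131], [-0.15, -0.003, 0.567, 0.253, 0.123], [-0.149, 0.011, 0.554, 0.249, 0.116], [-0.149, 0.009, 0.555, 0.25, 0.119], [-0.149, -0.009, 0.573, 0.257, 0.132], [-0.149, -0.009, 0.572, 0.257, 0.123], [-0.147, 0.003, 0.561, 0.253, 0.118], [-0.147, 0.001, 0.563, 0.254, 0.13]]
```

Emit:
{"api": "servo_tool", "payload": {
  "motion": [
    {"offset": [-0.03, 0, 0], "roll": 0, "claw": 1},
    {"offset": [-0.03, 0.02, 0.01], "roll": 0, "claw": 1},
    {"offset": [-0.02, 0.045, 0.02], "roll": 0, "claw": 1},
    {"offset": [-0.02, 0.045, 0.02], "roll": 0, "claw": 1},
    {"offset": [0, 0.045, 0.02], "roll": 0, "claw": 1},
    {"offset": [0, 0.045, 0.02], "roll": 0, "claw": 1},
    {"offset": [0, 0.045, 0.02], "roll": 0, "claw": 1},
    {"offset": [0, 0.045, 0.02], "roll": 0, "claw": 1},
    {"offset": [0, 0.045, 0.02], "roll": 0, "claw": 1},
    {"offset": [0, 0.04, 0.02], "roll": 0, "claw": 1},
    {"offset": [0, 0.025, 0.01], "roll": 0, "claw": 1}
  ]
}}

```text
clock: 1.52
tool_pos: [0.5016, 0.3917, 0.3263]
orientation: [-25.4, 90.0, -128.4]
force: [0.4, 0.9, -0.3]
opening: 0.0878
```

Emit:
{"api": "servo_tool", "payload": {
  "motion": [
    {"offset": [0, 0, 0], "roll": 5, "claw": 0.5},
    {"offset": [0, 0, 0], "roll": 10.5, "claw": 0.5},
    {"offset": [0, 0, 0], "roll": 10.5, "claw": 0.5},
    {"offset": [0, 0, 0], "roll": 10.5, "claw": 0.5},
    {"offset": [0, 0, 0], "roll": 10.5, "claw": 0.5},
    {"offset": [0, 0, 0], "roll": 10.5, "claw": 0.5},
    {"offset": [0, 0, 0], "roll": 10.5, "claw": 0.5},
    {"offset": [0, 0, 0], "roll": 10.5, "claw": 0.5},
    {"offset": [0, 0, 0], "roll": 10.5, "claw": 0.5},
    {"offset": [0, 0, 0], "roll": 10.5, "claw": 0.5},
    {"offset": [0, 0, 0], "roll": 10.5, "claw": 0.5},
    {"offset": [0, 0, 0], "roll": 10.5, "claw": 0.5}
  ]
}}

```text
clock: 3.02
tool_pos: [0.5001, 0.3933, 0.3262]
orientation: [84.3, 90.0, -139.4]
force: [0.2, -0.6, 0.4]
opening: 0.0658
```

Emit:
{"api": "servo_tool", "payload": {
  "motion": [
    {"offset": [0, 0, 0], "roll": 10.5, "claw": 0.5},
    {"offset": [0, 0, 0], "roll": 10.5, "claw": 0.5},
    {"offset": [0, 0, 0], "roll": 5, "claw": 0.5},
    {"offset": [0, 0, 0], "roll": 0, "claw": 0.5}
  ]
}}

```text
clock: 3.52
tool_pos: [0.5002, 0.3933, 0.3263]
orientation: [112.2, 90.0, -137.1]
force: [-0.3, -0.1, 0.7]
opening: 0.0658
```

```bash
cat >> h.py <<'E'
from scipy.spatial.transform import Rotation as Ro
def pose():
    o=ctrl.get_obs(); R=Ro.from_euler('xyz',o['orientation'],degrees=True).as_matrix()
    h=np.degrees(np.arctan2(R[1,2],R[0,2]))
    print('t',round(o['clock'],2),'tcp',o['tool_pos'].round(4),'h',round(h,2),'xax',R[:,0].round(3),'F',o['force'].round(1),'open',round(o['opening'],4),'j',o['joint_pos'].round(1))
    return o['tool_pos'],R,h
def to(p,h=None):
    q,R,h0=pose(); d=R.T@(np.array(p)-q); print('offset',d.round(4), 'roll', None if h is None else round(((h0-h)+180)%360-180,2))
E
python3 - <<'E'
from h import *
s=snap('wrist','w2.png'); np.savez('w2.npz',**s); pose(); print(s['extrinsics'].round(3))
E
```

```text
t 3.58 tcp [0.5002 0.3933 0.3263] h 110.74 xax [-0. -0. -1.] F [-0.2  0.5 -0.1] open 0.0659 j [  55.7   14.4    4.8   -0.   -80.5 -125. ]
[[-0.353 -0.903 -0.243  0.434]
 [ 0.936 -0.341 -0.092  0.369]
 [ 0.    -0.26   0.966  0.484]
 [ 0.     0.     0.     1.   ]]
```

View pics/w2.png

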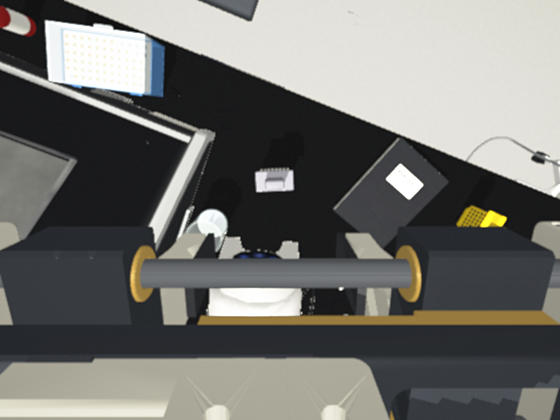

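```bash
python3 - <<'E'
from h import *
s=dict(np.load('w2.npz')); f=s['frame']; x0,y0=235,145
c=f[y0:y0+70,x0:x0+85]; cv2.imwrite('pics/w2c.png',cv2.resize(c,None,fx=8,fy=8,interpolation=cv2.INTER_NEAREST))
W=world(s)
g=cv2.cvtColor(f,cv2.COLOR_BGR2GRAY); m=np.zeros_like(g); m[160:200,245:305]=(g[160:200,245:305]>90)*255
cs,_=cv2.findContours(m,cv2.RETR_EXTERNAL,cv2.CHAIN_APPROX_NONE); k=max(cs,key=cv2.contourArea)
r=cv2.minAreaRect(k); print(r,cv2.boundingRect(k))
for z0,z1 in ((0.05,0.066),(0.078,0.095)):
    mm=(m>0)&(W[...,2]>z0)&(W[...,2]<z1); 
    ys,xs=np.nonzero(mm); print(z0,len(xs),xs.min(),xs.max(),ys.min(),ys.max(), np.nanmedian(W[mm][:,2]), cv2.minAreaRect(W[mm][:,:2].astype(np.float32)))
E
```

```text
((274.0, 180.0), (24.0, 38.0), 90.0) (255, 168, 39, 25)
0.05 523 256 293 171 191 0.059254789790241125 ((0.5151009559631348, 0.39787983894348145), (0.028132781386375427, 0.05192449316382408), 23.7751522064209)
0.078 184 265 284 180 189 0.08477376876653259 ((0.5148817896842957, 0.3980937600135803), (0.012061294168233871, 0.025207899510860443), 22.437143325805664)
```

View pics/w2c.png

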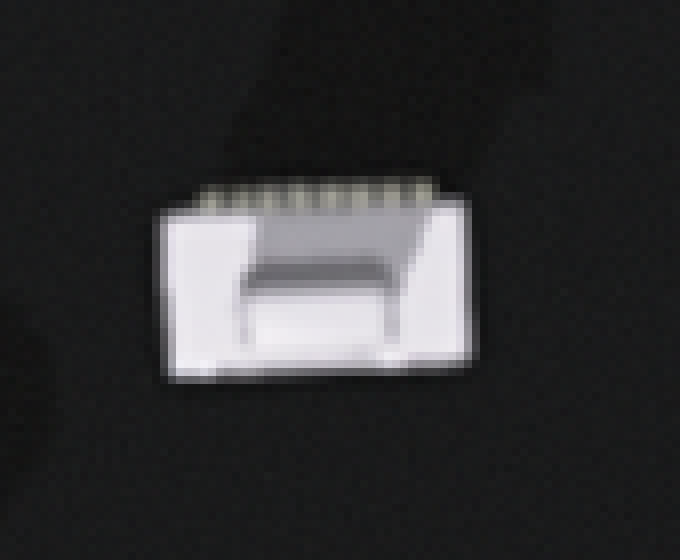

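```bash
python3 - <<'E'
from h import *
to([0.515,0.398,0.15],113.2)
E
```

```text
t 3.58 tcp [0.5002 0.3933 0.3263] h 110.74 xax [-0. -0. -1.] F [-0.2  0.5 -0.1] open 0.0659 j [  55.7   14.4    4.8   -0.   -80.5 -125. ]
offset [ 0.1763 -0.0156 -0.0008] roll -2.46
```

Emit:
{"api": "servo_tool", "payload": {
  "motion": [
    {"offset": [0.03, -0.0078, 0], "roll": 0, "claw": 0.3},
    {"offset": [0.04, -0.0078, -0.0008], "roll": 0, "claw": 0.3},
    {"offset": [0.04, 0, 0], "roll": -2.5, "claw": 0.3},
    {"offset": [0.04, 0, 0], "roll": 0, "claw": 0.3},
    {"offset": [0.026, 0, 0], "roll": 0, "claw": 0.3},
    {"offset": [0, 0, 0], "roll": 0, "claw": 0.3}
  ]
}}

```text
clock: 4.32
tool_pos: [0.5142, 0.397, 0.1483]
orientation: [117.2, 89.7, -129.6]
force: [0.5, 0.0, 0.8]
opening: 0.0569
```

```bash
python3 - <<'E'
from h import *
s=snap('wrist','w3.png'); np.savez('w3.npz',**s); to([0.515,0.398,0.15],113.2)
W=world(s)
for z0,z1 in ((0.05,0.066),(0.078,0.095)):
    mm=(W[...,2]>z0)&(W[...,2]<z1)&(np.hypot(W[...,0]-0.515,W[...,1]-0.398)<0.035); 
    print(z0,mm.sum(), np.nanmedian(W[mm][:,2]), cv2.minAreaRect(W[mm][:,:2].astype(np.float32)))
E
```

```text
t 4.38 tcp [0.5151 0.3979 0.1502] h 113.2 xax [-0.001 -0.001 -1.   ] F [-0.   0.1  1. ] open 0.0571 j [  54.8   21.5   -8.3    0.   -60.3 -121.6]
offset [0.0002 0.     0.0002] roll 0.0
0.05 1377 0.05918183476197805 ((0.514729917049408, 0.3974304795265198), (0.028046738356351852, 0.051984891295433044), 23.095979690551758)
0.078 556 0.08460674963106486 ((0.5142910480499268, 0.3973250985145569), (0.01158212125301361, 0.025077588856220245), 22.823806762695312)
```

View pics/w3.png

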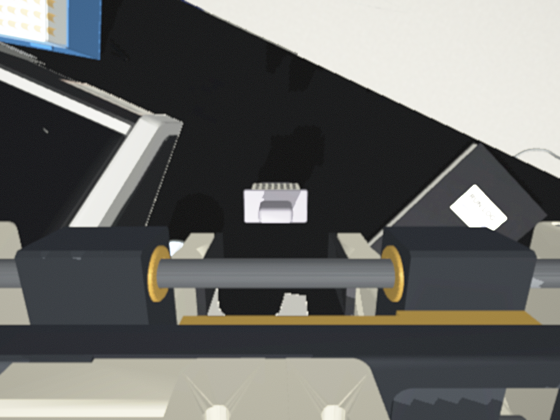

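Emit:
{"api": "servo_tool", "payload": {
  "motion": [
    {"offset": [0.03, 0, 0], "roll": 0, "claw": 0.3},
    {"offset": [0.03, 0, 0], "roll": 0, "claw": 0.3},
    {"offset": [0.02, 0, 0], "roll": 0, "claw": 0.3},
    {"offset": [0.005, 0, 0], "roll": 0, "claw": 0.3},
    {"offset": [0, 0, 0], "roll": 0, "claw": 0.3},
    {"offset": [0, 0, 0], "roll": 0, "claw": -0.6},
    {"offset": [0, 0, 0], "roll": 0, "claw": -0.6},
    {"offset": [0, 0, 0], "roll": 0, "claw": -1},
    {"offset": [0, 0, 0], "roll": 0, "claw": -1},
    {"offset": [0, 0, 0], "roll": 0, "claw": -1}
  ]
}}

```text
clock: 5.62
tool_pos: [0.5153, 0.3982, 0.0658]
orientation: [-69.1, 90.0, 44.0]
force: [-0.4, -0.1, 1.2]
opening: 0.026
```

```bash
python3 - <<'E'
from h import *
s=snap('wrist','w4.png'); np.savez('w4.npz',**s); pose()
W=world(s)
for z0,z1 in ((0.05,0.066),(0.078,0.095)):
    mm=(W[...,2]>z0)&(W[...,2]<z1)&(np.hypot(W[...,0]-0.515,W[...,1]-0.398)<0.035); 
    print(z0,mm.sum(), np.nanmedian(W[mm][:,2]), cv2.minAreaRect(W[mm][:,:2].astype(np.float32)))
E
```

```text
t 5.67 tcp [0.5153 0.3982 0.0658] h 113.13 xax [ 0.  0. -1.] F [-0.9  0.4  2.2] open 0.0255 j [  54.8   26.1  -13.4    0.   -50.4 -121.7]
0.05 1607 0.059243030020584564 ((0.5071728825569153, 0.39501258730888367), (0.013330877758562565, 0.05198448896408081), 22.10709571838379)
0.078 1446 0.0843483968947503 ((0.5136595368385315, 0.3978089988231659), (0.021161794662475586, 0.053897958248853683), 23.080251693725586)
```

View pics/w4.png

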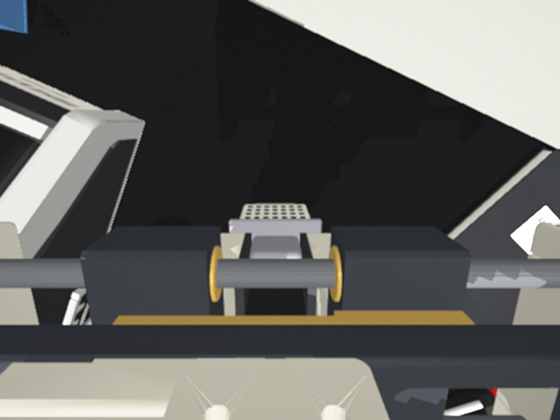

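Emit:
{"api": "servo_tool", "payload": {
  "motion": [
    {"offset": [-0.01, 0, 0], "roll": 0, "claw": -1},
    {"offset": [-0.03, 0, 0], "roll": 0, "claw": -1},
    {"offset": [-0.04, 0, 0], "roll": 0, "claw": -1},
    {"offset": [-0.04, 0, 0], "roll": 0, "claw": -1},
    {"offset": [-0.05, 0, 0], "roll": 0, "claw": -1},
    {"offset": [-0.05, 0, 0], "roll": 8, "claw": -1},
    {"offset": [-0.05, 0, 0], "roll": 8, "claw": -1},
    {"offset": [-0.04, 0, 0], "roll": 8, "claw": -1},
    {"offset": [-0.01, 0, 0], "roll": 8, "claw": -1},
    {"offset": [0, 0, 0], "roll": 7, "claw": -1},
    {"offset": [0, 0, 0], "roll": 0, "claw": -1}
  ]
}}

```text
clock: 7.05
tool_pos: [0.5149, 0.3979, 0.386]
orientation: [30.7, 90.0, 104.8]
force: [-0.3, 0.5, -0.5]
opening: 0.0256
```

```bash
python3 - <<'E'
from h import *
to([0.66,-0.12,0.385],74)
E
```

```text
t 7.05 tcp [0.5149 0.3979 0.386 ] h 74.17 xax [-0.  0. -1.] F [-0.3  0.5 -0.5] open 0.0256 j [  54.8   15.3   13.4   -0.   -88.1 -160.7]
offset [ 0.0008 -0.2808 -0.4587] roll 0.17
```

Emit:
{"api": "servo_tool", "payload": {
  "motion": [
    {"offset": [0, -0.014, -0.023], "roll": 0, "claw": -1},
    {"offset": [0, -0.028, -0.046], "roll": 0, "claw": -1},
    {"offset": [0, -0.028, -0.046], "roll": 0, "claw": -1},
    {"offset": [0, -0.028, -0.046], "roll": 0, "claw": -1},
    {"offset": [0, -0.028, -0.046], "roll": 0, "claw": -1},
    {"offset": [0, -0.028, -0.046], "roll": 0, "claw": -1},
    {"offset": [0, -0.028, -0.046], "roll": 0, "claw": -1},
    {"offset": [0, -0.028, -0.046], "roll": 0, "claw": -1},
    {"offset": [0, -0.028, -0.046], "roll": 0, "claw": -1},
    {"offset": [0, -0.028, -0.046], "roll": 0, "claw": -1},
    {"offset": [0, -0.014, -0.023], "roll": 0, "claw": -1},
    {"offset": [0, 0, 0], "roll": 0, "claw": -1}
  ]
}}

```text
clock: 8.55
tool_pos: [0.6581, -0.1239, 0.3848]
orientation: [120.3, 89.9, -165.6]
force: [-0.1, 0.9, -1.7]
opening: 0.0257
```

```bash
python3 - <<'E'
from h import *
s=snap('wrist','w5.png'); np.savez('w5.npz',**s); pose()
E
```

```text
t 8.6 tcp [ 0.658  -0.1226  0.3851] h 74.09 xax [-0.001 -0.    -1.   ] F [-1.  -0.6 -1.9] open 0.0255 j [   6.1   17.2   16.    -0.   -88.8 -112. ]
```

View pics/w5.png

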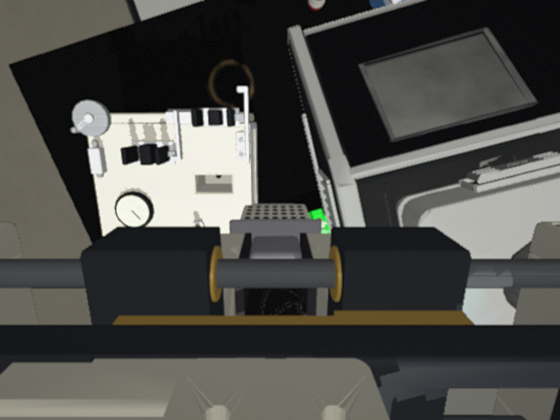

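```bash
python3 - <<'E'
from h import *
s=dict(np.load('w5.npz')); f=s['frame']; W=world(s)
c=f[95:225,60:270]; cv2.imwrite('pics/w5c.png',cv2.resize(c,None,fx=3.7,fy=3.7,interpolation=cv2.INTER_CUBIC))
g=cv2.cvtColor(f,cv2.COLOR_BGR2GRAY)
x0,x1,y0,y1=185,242,165,203
sub=g[y0:y1,x0:x1]; print(sub[::3,::4])
m=(sub<200).astype(np.uint8)
# hole by depth as well
hz=(W[y0:y1,x0:x1,2]<0.143).astype(np.uint8)
for nm,mk in (('gray',m),('depth',hz)):
    n,lab,st,ce=cv2.connectedComponentsWithStats(mk); i=1+np.argmax(st[1:,4]); ys,xs=np.nonzero(lab==i)
    # outer-boundary corners -> plane .15
    k=cv2.findContours((lab==i).astype(np.uint8),cv2.RETR_EXTERNAL,cv2.CHAIN_APPROX_NONE)[0][0][:,0,:].astype(float)
    P=np.array([onplane(s,u+x0,v+y0,0.15)[:2] for u,v in k]); print(nm,st[i],cv2.minAreaRect(P.astype(np.float32)))
mt=(np.abs(W[...,2]-0.15)<0.002); mt[:,258:]=0;mt[235:]=0
P=W[mt]; P=P[(P[:,1]<-0.1)]; print(len(P),P[:,2].mean())
E
```

```text
[[240 239 239 240 240 240 240 240 240 240 240 240 240 241 241]
 [240 240 239 240 240 240 240 240 240 240 240 240 240 240 240]
 [240 239 239 240 241 240 240 240 241 240 241 240 241 240 241]
 [239 239 235 216 209 216 218 220 191 206 219 219 235 240 241]
 [239 240 237 129 110 153 176 177  74 157 176 174 231 241 241]
 [239 239 236 130 113 146 177 177 179 177 177 175 231 241 241]
 [239 239 238 128 113 131 155 155 155 154 155 153 230 241 241]
 [239 239 237 118 115 120 119 120 119 119 119 119 229 241 241]
 [239 239 237 118 118 119 119 120 119 119 119 118 228 241 241]
 [239 239 237 169 167 168 162 162 162 158 154 163 221 241 241]
 [240 240 240 240 240 240 241 241 241 242 241 241 241 241 241]
 [240 240 240 240 241 241 241 241 241 241 241 241 241 241 242]
 [240 241 240 240 241 240 241 241 241 241 241 241 241 241 242]]
gray [ 10   9  38  20 696] ((0.647801399230957, -0.20338182151317596), (0.04739787057042122, 0.02486397512257099), 74.04100036621094)
depth [ 11  10  37  17 596] ((0.6473479270935059, -0.20248569548130035), (0.04545428603887558, 0.0209205225110054), 74.04316711425781)
11800 0.15003105502699257
```

View pics/w5c.png

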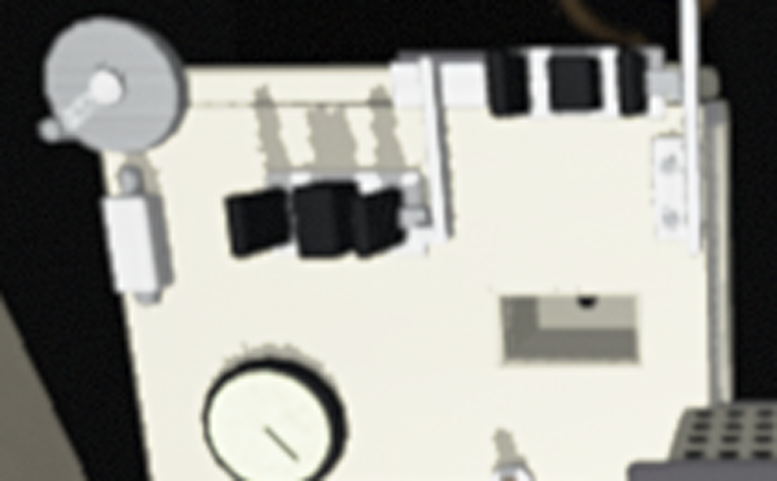

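```bash
python3 - <<'E'
from h import *
to([0.6483,-0.2032,0.232],74.04)
E
```

```text
t 8.6 tcp [ 0.658  -0.1226  0.3851] h 74.09 xax [-0.001 -0.    -1.   ] F [-1.  -0.6 -1.9] open 0.0255 j [   6.1   17.2   16.    -0.   -88.8 -112. ]
offset [ 0.1531 -0.0129 -0.0801] roll 0.05
```

Emit:
{"api": "servo_tool", "payload": {
  "motion": [
    {"offset": [0, -0.003, -0.02], "roll": 0, "claw": -1},
    {"offset": [0, -0.005, -0.03], "roll": 0, "claw": -1},
    {"offset": [0, -0.005, -0.03], "roll": 0, "claw": -1},
    {"offset": [0.03, 0, 0], "roll": 0, "claw": -1},
    {"offset": [0.04, 0, 0], "roll": 0, "claw": -1},
    {"offset": [0.04, 0, 0], "roll": 0, "claw": -1},
    {"offset": [0.03, 0, 0], "roll": 0, "claw": -1},
    {"offset": [0.013, 0, 0], "roll": 0, "claw": -1},
    {"offset": [0, 0, 0], "roll": 0, "claw": -1},
    {"offset": [0, 0, 0], "roll": 0, "claw": -1}
  ]
}}

```text
clock: 9.85
tool_pos: [0.65, -0.2016, 0.2344]
orientation: [-88.2, 89.9, -14.0]
force: [-0.3, 0.3, 0.2]
opening: 0.0256
```

```bash
python3 - <<'E'
from h import *
s=snap('wrist','w6.png'); np.savez('w6.npz',**s); to([0.6483,-0.2032,0.232],74.04)
c=s['frame'][100:280,150:400]; cv2.imwrite('pics/w6c.png',cv2.resize(c,None,fx=3.2,fy=3.2,interpolation=cv2.INTER_CUBIC))
E
```

```text
t 9.9 tcp [ 0.65   -0.2016  0.2344] h 74.15 xax [ 0.003 -0.    -1.   ] F [ 0.2  0.2 -1.2] open 0.0256 j [  -0.8   20.7    2.     0.   -71.1 -105. ]
offset [ 0.0024  0.0012 -0.002 ] roll 0.11
```

View pics/w6c.png

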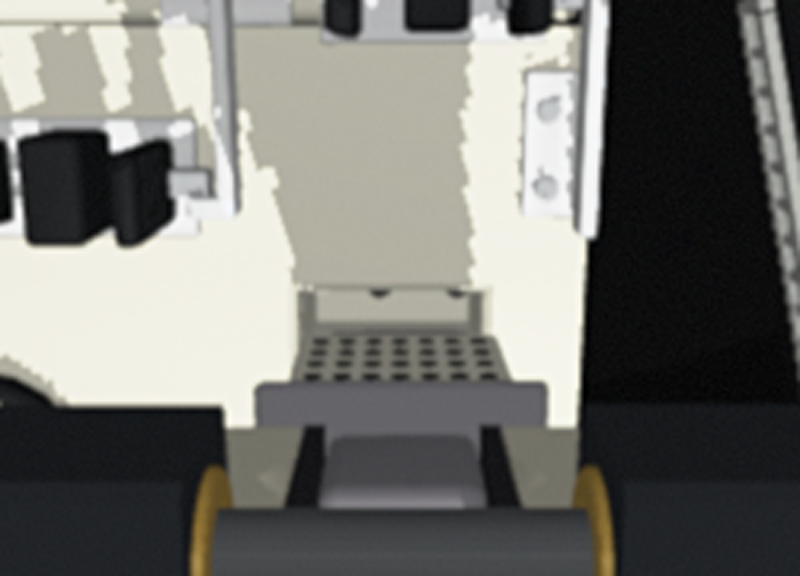

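```bash
python3 - <<'E'
from h import *
s=dict(np.load('w6.npz'))
c=s['frame'][180:230,230:320]; cv2.imwrite('pics/w6d.png',cv2.resize(c,None,fx=8,fy=8,interpolation=cv2.INTER_NEAREST))
g=cv2.cvtColor(s['frame'],cv2.COLOR_BGR2GRAY)
for r in (186,188,190,192,194,198,203,206,210,214): print(r,g[r,238:312].tolist())
E
```

```text
186 [241, 241, 232, 188, 170, 173, 174, 175, 175, 174, 175, 174, 174, 176, 176, 174, 175, 175, 176, 175, 175, 175, 175, 175, 175, 175, 175, 176, 175, 175, 176, 176, 176, 176, 175, 175, 176, 176, 175, 174, 174, 176, 175, 175, 175, 175, 175, 175, 176, 176, 176, 177, 177, 176, 176, 175, 175, 176, 196, 231, 242, 243, 241, 242, 241, 241, 241, 241, 241, 241, 241, 241, 241, 241]
188 [241, 240, 233, 208, 186, 190, 176, 168, 172, 172, 166, 164, 165, 165, 164, 165, 164, 165, 165, 165, 165, 164, 164, 164, 164, 164, 165, 165, 165, 167, 166, 166, 166, 165, 166, 164, 164, 163, 163, 163, 163, 163, 163, 163, 163, 163, 163, 162, 163, 162, 163, 164, 164, 164, 163, 166, 169, 168, 172, 203, 236, 240, 238, 238, 237, 237, 240, 242, 242, 241, 241, 241, 241, 241]
190 [240, 239, 234, 228, 219, 197, 176, 161, 183, 180, 156, 161, 165, 164, 161, 154, 152, 152, 153, 152, 153, 152, 152, 153, 152, 152, 148, 131, 111, 107, 108, 108, 109, 119, 140, 153, 153, 152, 154, 153, 154, 154, 154, 154, 154, 154, 154, 155, 155, 153, 150, 133, 115, 113, 117, 138, 172, 179, 185, 191, 199, 199, 204, 211, 216, 220, 235, 242, 242, 
[... 1806 characters left out ...]
5, 243, 243, 243, 243]
210 [241, 241, 236, 225, 193, 138, 114, 117, 108, 82, 61, 59, 61, 76, 104, 118, 115, 102, 77, 62, 56, 63, 84, 114, 121, 108, 79, 60, 58, 61, 78, 104, 118, 116, 101, 74, 60, 59, 67, 91, 117, 120, 109, 82, 66, 59, 60, 78, 104, 118, 115, 95, 70, 59, 59, 73, 98, 119, 120, 108, 80, 66, 59, 60, 77, 105, 116, 120, 154, 223, 245, 244, 243, 243]
214 [242, 243, 232, 175, 123, 115, 119, 111, 88, 73, 69, 75, 88, 104, 119, 121, 112, 85, 71, 70, 75, 90, 109, 119, 117, 104, 85, 71, 68, 75, 91, 110, 119, 114, 97, 82, 70, 69, 75, 92, 111, 120, 114, 96, 81, 69, 72, 87, 102, 118, 121, 113, 97, 81, 70, 72, 87, 104, 120, 122, 112, 93, 85, 83, 81, 92, 110, 119, 117, 132, 190, 240, 245, 244]
```

View pics/w6d.png

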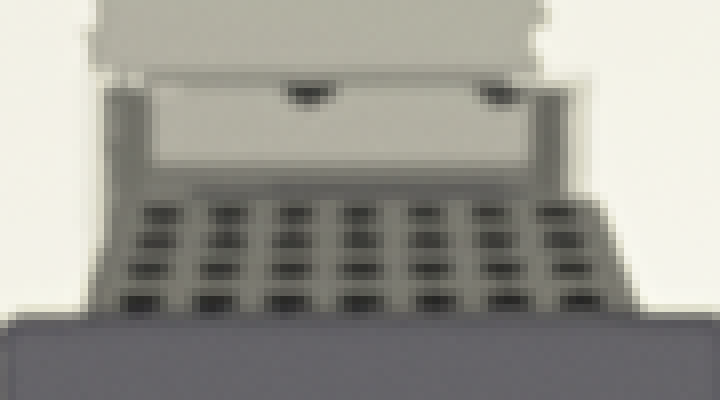

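```bash
python3 - <<'E'
from h import *
s=dict(np.load('w6.npz'))
h=np.radians(74.04); z=np.array([np.cos(h),np.sin(h)]); y=np.array([-z[1],z[0]])
for r in (189,190,191): 
    e=onplane(s,271.8,r,0.15)[:2]; print('slot front',r,e.round(4),'centre',(e-0.0115*y).round(4))
tcp=np.array([0.65,-0.2016])
for r in (202.5,203.5,204.5,205):
    for zz in (0.1686,0.172):
        e=onplane(s,274.2,r,zz)[:2]; print('cart',r,zz,e.round(4),'centre-tcp in y,z', ((e-0.01*y-tcp)@y).round(4),((e-tcp)@z).round(4))
for r in (226,227.5): # flange front top edge rows
    pass
g=cv2.cvtColor(s['frame'],cv2.COLOR_BGR2GRAY); print(g[205:250,275].tolist())
for r in (218.5,219.5,220.5): print('flange front bottom',r,((onplane(s,275,r,0.2236)[:2]-0.014*y-tcp)@y).round(4))
E
```

```text
slot front 189 [ 0.635  -0.2003] centre [ 0.6461 -0.2034]
slot front 190 [ 0.6358 -0.2005] centre [ 0.6469 -0.2036]
slot front 191 [ 0.6366 -0.2007] centre [ 0.6477 -0.2039]
cart 202.5 0.1686 [ 0.6413 -0.2   ] centre-tcp in y,z -0.0012 -0.0009
cart 202.5 0.172 [ 0.6404 -0.1998] centre-tcp in y,z -0.0003 -0.0009
cart 203.5 0.1686 [ 0.6421 -0.2002] centre-tcp in y,z -0.002 -0.0009
cart 203.5 0.172 [ 0.6412 -0.2   ] centre-tcp in y,z -0.001 -0.0009
cart 204.5 0.1686 [ 0.6428 -0.2004] centre-tcp in y,z -0.0028 -0.0009
cart 204.5 0.172 [ 0.6419 -0.2002] centre-tcp in y,z -0.0018 -0.0009
cart 205 0.1686 [ 0.6432 -0.2006] centre-tcp in y,z -0.0032 -0.0009
cart 205 0.172 [ 0.6423 -0.2003] centre-tcp in y,z -0.0022 -0.0009
[88, 54, 69, 85, 62, 59, 92, 88, 47, 69, 102, 91, 43, 50, 78, 92, 98, 99, 101, 101, 102, 102, 102, 100, 102, 101, 102, 100, 102, 101, 90, 74, 67, 68, 69, 69, 68, 70, 70, 70, 71, 69, 70, 72, 71]
flange front bottom 218.5 0.0006
flange front bottom 219.5 -0.0
flange front bottom 220.5 -0.0006
```

Emit:
{"api": "servo_tool", "payload": {
  "motion": [
    {"offset": [0, 0.0014, -0.0022], "roll": 0, "claw": -1},
    {"offset": [0.006, 0, 0], "roll": 0, "claw": -1},
    {"offset": [0.004, 0, 0], "roll": 0, "claw": -1},
    {"offset": [0, 0, 0], "roll": 0, "claw": -1}
  ]
}}

```text
clock: 10.4
tool_pos: [0.647, -0.2031, 0.2219]
orientation: [99.0, 89.9, 173.1]
force: [-0.1, 0.2, -1.5]
opening: 0.0256
```

```bash
python3 - <<'E'
from h import *
s=snap('wrist'); to([0.648,-0.2035,0.222],74.04);np.savez('w7.npz',**s)
c=s['frame'][180:230,230:320]; cv2.imwrite('pics/w7d.png',cv2.resize(c,None,fx=8,fy=8,interpolation=cv2.INTER_NEAREST))
E
```

```text
t 10.45 tcp [ 0.6471 -0.2032  0.2222] h 74.12 xax [-0.001 -0.    -1.   ] F [ 0.5  0.9 -0.8] open 0.0255 j [  -1.    21.     0.8    0.   -69.8 -104.9]
offset [ 0.0002 -0.0009 -0.    ] roll 0.08
```

View pics/w7d.png

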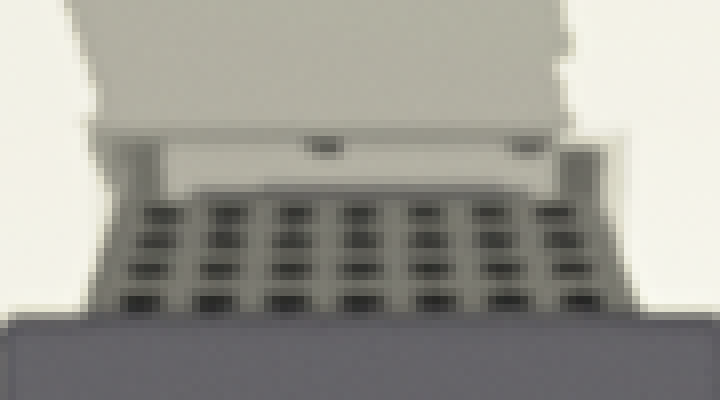

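Emit:
{"api": "servo_tool", "payload": {
  "motion": [
    {"offset": [0, -0.0007, 0.0003], "roll": 0, "claw": -1},
    {"offset": [0.004, 0, 0], "roll": 0, "claw": -1},
    {"offset": [0.004, 0, 0], "roll": 0, "claw": -1},
    {"offset": [0.004, 0, 0], "roll": 0, "claw": -1},
    {"offset": [0, 0, 0], "roll": 0, "claw": -1}
  ]
}}

```text
clock: 11.08
tool_pos: [0.6478, -0.2031, 0.21]
orientation: [97.3, 89.9, 171.5]
force: [-0.3, -0.2, -0.5]
opening: 0.0253
```

```bash
python3 - <<'E'
from h import *
to([0.648,-0.2035,0.210],74.04)
E
```

```text
t 11.07 tcp [ 0.6478 -0.2031  0.21  ] h 74.11 xax [-0.001  0.    -1.   ] F [-0.3 -0.2 -0.5] open 0.0253 j [-1.000e+00  2.150e+01 -1.000e-01 -0.000e+00 -6.850e+01 -1.049e+02]
offset [-0.     -0.0003 -0.0003] roll 0.07
```

Emit:
{"api": "servo_tool", "payload": {
  "motion": [
    {"offset": [0.005, 0, 0], "roll": 0, "claw": -1},
    {"offset": [0.005, 0, 0], "roll": 0, "claw": -1},
    {"offset": [0.005, 0, 0], "roll": 0, "claw": -1},
    {"offset": [0, 0, 0], "roll": 0, "claw": -1}
  ]
}}

```text
clock: 11.58
tool_pos: [0.6477, -0.203, 0.1949]
orientation: [98.4, 89.9, 172.5]
force: [-0.0, 0.4, -0.5]
opening: 0.0257
```

```bash
python3 - <<'E'
from h import *
s=snap('wrist','w8.png');pose()
E
```

```text
t 11.62 tcp [ 0.6479 -0.2031  0.1953] h 74.12 xax [-0.001 -0.    -1.   ] F [-0.1 -0.8  0. ] open 0.0258 j [  -1.    22.    -1.2    0.   -66.8 -104.9]
```

View pics/w8.png

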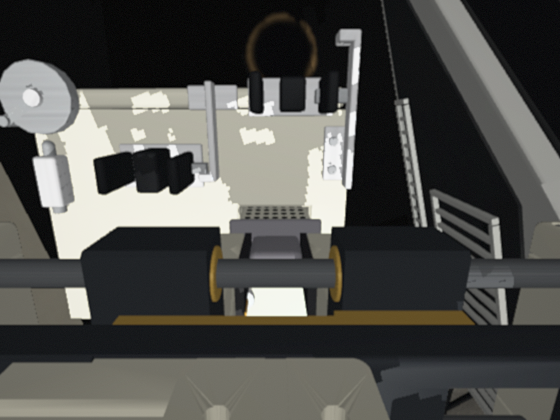

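Emit:
{"api": "servo_tool", "payload": {
  "motion": [
    {"offset": [0.007, 0, 0], "roll": 0, "claw": -1},
    {"offset": [0.007, 0, 0], "roll": 0, "claw": -1},
    {"offset": [0.007, 0, 0], "roll": 0, "claw": -1},
    {"offset": [0.006, 0, 0], "roll": 0, "claw": -1},
    {"offset": [0.004, 0, 0], "roll": 0, "claw": -1},
    {"offset": [0.002, 0, 0], "roll": 0, "claw": -1},
    {"offset": [0.001, 0, 0], "roll": 0, "claw": -1},
    {"offset": [0, 0, 0], "roll": 0, "claw": -1}
  ]
}}

```text
clock: 12.62
tool_pos: [0.6481, -0.2031, 0.1617]
orientation: [-84.4, 90.0, -10.2]
force: [0.4, -0.0, -1.2]
opening: 0.0261
```

```bash
python3 - <<'E'
from h import *
s=snap('wrist','w9.png');pose()
E
```

```text
t 12.68 tcp [ 0.6481 -0.2031  0.1618] h 74.12 xax [ 0. -0. -1.] F [ 1.   0.  -0.4] open 0.0257 j [  -1.    23.4   -3.7    0.   -62.9 -104.9]
```

View pics/w9.png

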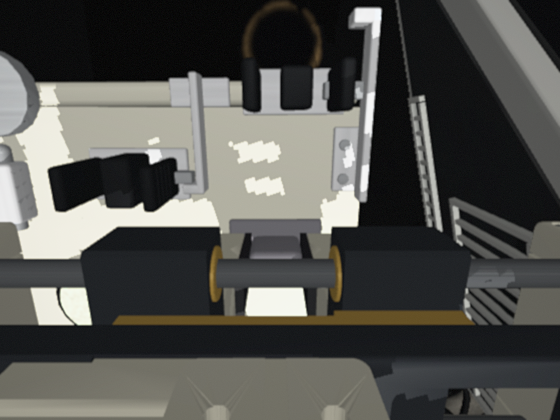

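Emit:
{"api": "servo_tool", "payload": {
  "motion": [
    {"offset": [0.001, 0, 0], "roll": 0, "claw": -1},
    {"offset": [0.001, 0, 0], "roll": 0, "claw": -1},
    {"offset": [0, 0, 0], "roll": 0, "claw": -1},
    {"offset": [0, 0, 0], "roll": 0, "claw": -0.2},
    {"offset": [0, 0, 0], "roll": 0, "claw": -0.1},
    {"offset": [0, 0, 0], "roll": 0, "claw": -0.1},
    {"offset": [0, 0, 0], "roll": 0, "claw": -0.1}
  ]
}}

```text
clock: 13.55
tool_pos: [0.648, -0.2031, 0.1594]
orientation: [104.2, 90.0, 178.3]
force: [-0.1, 0.2, -0.0]
opening: 0.039
```

Emit:
{"api": "servo_tool", "payload": {
  "motion": [
    {"offset": [-0.01, 0, 0], "roll": 0, "claw": -0.1},
    {"offset": [-0.02, 0, 0], "roll": 0, "claw": -0.1},
    {"offset": [-0.03, 0, 0], "roll": 0, "claw": -0.1},
    {"offset": [-0.03, 0, 0], "roll": 0, "claw": -0.1},
    {"offset": [-0.03, 0, 0], "roll": 0, "claw": 0.4},
    {"offset": [-0.02, 0, 0], "roll": 0, "claw": 0.4},
    {"offset": [0, 0, 0], "roll": 0, "claw": 0.4}
  ]
}}

```text
clock: 14.42
tool_pos: [0.6488, -0.2033, 0.3024]
orientation: [-83.1, 89.8, -9.0]
force: [0.1, -0.5, -0.4]
opening: 0.0601
```

```bash
python3 - <<'E'
from h import *
s=snap('wrist','w10.png');np.savez('w10.npz',**s);pose()
W=world(s)
sl=np.array([0.6475,-0.2033])
for z0,z1 in ((0.1525,0.157),(0.172,0.19)):
    mm=(W[...,2]>z0)&(W[...,2]<z1)&(np.hypot(W[...,0]-sl[0],W[...,1]-sl[1])<0.035); 
    print(z0,mm.sum(), np.nanmedian(W[mm][:,2]),np.nanmax(W[mm][:,2]), cv2.minAreaRect(W[mm][:,:2].astype(np.float32)))
E
```

```text
t 14.47 tcp [ 0.6483 -0.2031  0.3007] h 74.12 xax [ 0.002  0.    -1.   ] F [-0.4 -0.6 -0.1] open 0.0609 j [  -1.    19.     8.    -0.   -78.8 -104.9]
0.1525 922 0.15416366321576358 0.15621326471543262 ((0.6475138068199158, -0.2026381641626358), (0.051651425659656525, 0.027211574837565422), 74.15406036376953)
0.172 375 0.17968366009327885 0.18209887728155333 ((0.6474855542182922, -0.20263037085533142), (0.025298571214079857, 0.011821446008980274), 74.34130859375)
```

View pics/w10.png

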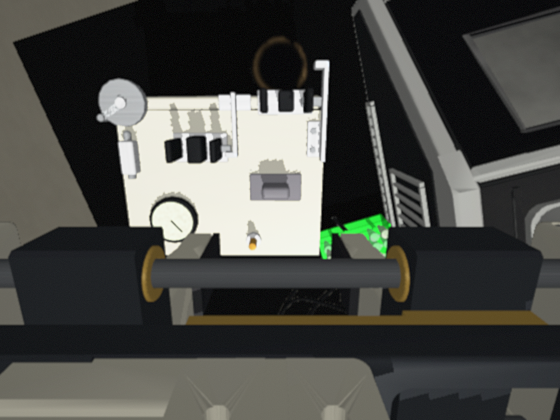

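```bash
python3 - <<'E'
from h import *
s=dict(np.load('w10.npz'));W=world(s); f=s['frame']
h=np.radians(74.1); yc=np.array([np.cos(h),np.sin(h)]); xc=np.array([yc[1],-yc[0]])
sl=np.array([0.6477,-0.2028]); org=sl-0.052*yc; print('cab',org.round(4))
m=(W[...,2]>0.186)&(W[...,2]<0.2)&(W[...,1]<-0.1); m[228:]=0
n,lab,st,ce=cv2.connectedComponentsWithStats(m.astype(np.uint8))
for i in range(1,n):
    if st[i,4]<15: continue
    P=W[lab==i]; q=P[:,:2]-org; a=q@xc; b=q@yc
    print(st[i],P.mean(0).round(4),'cab x',a.min().round(4),a.max().round(4),'y',b.min().round(4),b.max().round(4),'z',np.median(P[:,2]).round(4))
# heights over cabinet top
for (u,v) in ((123,102),(128,155),(234,120),(316,110),(313,140),(322,65),(173,222),(252,240)):
    P=W[v,u]; q=P[:2]-org; print((u,v),P.round(3),(q@xc).round(3),(q@yc).round(3))
c=f[60:180,90:340]; cv2.imwrite('pics/w10c.png',cv2.resize(c,None,fx=3.2,fy=3.2,interpolation=cv2.INTER_CUBIC))
E
```

```text
cab [ 0.6335 -0.2528]
[259  88   9  26 197] [ 0.5665 -0.1901  0.1918] cab x -0.0913 -0.0718 y 0.0384 0.045 z 0.1921
[306  88   8  26 197] [ 0.5767 -0.1536  0.1919] cab x -0.0914 -0.0718 y 0.0769 0.0836 z 0.1921
[164 140  11  24 196] [ 0.5841 -0.2794  0.1914] cab x -0.0497 -0.0301 y -0.043 -0.0366 z 0.1919
[209 140   9  24 195] [ 0.5944 -0.243   0.1915] cab x -0.0496 -0.0302 y -0.0051 0.0018 z 0.192
(123, 102) [ 0.532 -0.313  0.164] -0.081 -0.086
(128, 155) [ 0.577 -0.327  0.165] -0.034 -0.087
(234, 120) [ 0.574 -0.221  0.166] -0.066 0.014
(316, 110) [ 0.587 -0.144  0.138] -0.075 0.092
(313, 140) [ 0.612 -0.155  0.154] -0.047 0.088
(322, 65) [ 0.551 -0.133  0.167] -0.112 0.093
(173, 222) [ 0.653 -0.312  0.159] 0.035 -0.052
(252, 240) [ 0.692 -0.24   0.163] 0.053 0.028
```

View pics/w10c.png

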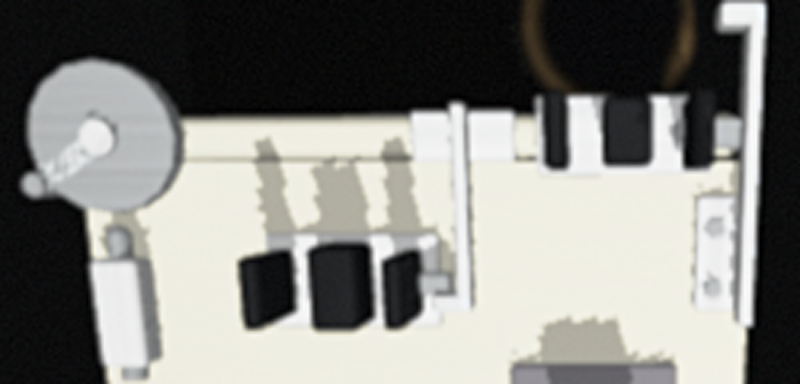

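```bash
python3 - <<'E'
from h import *
to([0.5892,-0.2612,0.215],74.1)
E
```

```text
t 14.47 tcp [ 0.6483 -0.2031  0.3007] h 74.12 xax [ 0.002  0.    -1.   ] F [-0.4 -0.6 -0.1] open 0.0609 j [  -1.    19.     8.    -0.   -78.8 -104.9]
offset [ 0.0855  0.0411 -0.0721] roll 0.02
```

Emit:
{"api": "servo_tool", "payload": {
  "motion": [
    {"offset": [0, 0.01, -0.018], "roll": 0, "claw": 0.4},
    {"offset": [0, 0.016, -0.027], "roll": 0, "claw": 0.4},
    {"offset": [0, 0.015, -0.027], "roll": 0, "claw": 0.4},
    {"offset": [0.03, 0, 0], "roll": 0, "claw": 0.4},
    {"offset": [0.035, 0, 0], "roll": 0, "claw": 0.4},
    {"offset": [0.02, 0, 0], "roll": 0, "claw": 0.4},
    {"offset": [0, 0, 0], "roll": 0, "claw": 0.4}
  ]
}}

```text
clock: 15.35
tool_pos: [0.5865, -0.2621, 0.2128]
orientation: [95.8, 89.8, 169.9]
force: [-0.6, -0.1, 0.2]
opening: 0.0612
```

```bash
python3 - <<'E'
from h import *
s=snap('wrist','w11.png');to([0.5892,-0.2612,0.171],74.1)
E
```

```text
t 15.4 tcp [ 0.5876 -0.2622  0.2145] h 74.07 xax [-0.001 -0.    -1.   ] F [ 0.5 -0.8  1.3] open 0.0613 j [ -6.7  18.1  -4.5   0.  -67.5 -99.2]
offset [ 0.0435 -0.0013  0.0014] roll -0.03
```

View pics/w11.png

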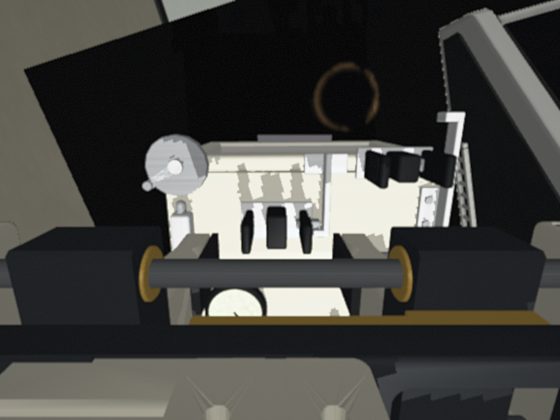

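Emit:
{"api": "servo_tool", "payload": {
  "motion": [
    {"offset": [0.015, -0.001, 0.001], "roll": 0, "claw": 0.4},
    {"offset": [0.018, 0, 0], "roll": 0, "claw": 0.4},
    {"offset": [0.01, 0, 0], "roll": 0, "claw": 0.4},
    {"offset": [0, 0, 0], "roll": 0, "claw": 0.4},
    {"offset": [0, 0, 0], "roll": 0, "claw": 0},
    {"offset": [0, 0, 0], "roll": 0, "claw": -0.3},
    {"offset": [0, 0, 0], "roll": 0, "claw": -0.5},
    {"offset": [0, 0, 0], "roll": 0, "claw": -0.5},
    {"offset": [0, 0, 0], "roll": 0, "claw": -0.5},
    {"offset": [0, 0, 0], "roll": 0, "claw": -0.5}
  ]
}}

```text
clock: 16.65
tool_pos: [0.5899, -0.2626, 0.1723]
orientation: [-161.1, 89.8, -87.0]
force: [-1.8, -10.3, -1.7]
opening: 0.0253
```

```bash
python3 - <<'E'
from h import *
s=snap('wrist','w12.png');pose()
E
```

```text
t 16.7 tcp [ 0.5899 -0.2626  0.1723] h 74.09 xax [ 0.    -0.003 -1.   ] F [ -1.  -10.8  -1.7] open 0.0254 j [ -6.6  19.9  -7.7   0.2 -62.4 -99.4]
```

View pics/w12.png

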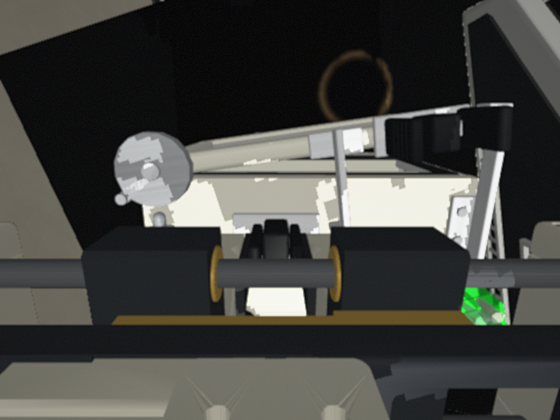

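Emit:
{"api": "servo_tool", "payload": {
  "motion": [
    {"offset": [0, 0, 0], "roll": 0, "claw": 0.4},
    {"offset": [0, 0, 0], "roll": 0, "claw": 0.4},
    {"offset": [0, 0, 0], "roll": 0, "claw": 0.4},
    {"offset": [-0.02, 0, 0], "roll": 0, "claw": 0.4},
    {"offset": [-0.03, 0, 0], "roll": 0, "claw": 0.4},
    {"offset": [-0.02, 0, 0], "roll": 0, "claw": 0.4},
    {"offset": [-0.01, -0.01, 0.02], "roll": 0, "claw": 0.4},
    {"offset": [0, -0.015, 0.03], "roll": 0, "claw": 0.4},
    {"offset": [0, 0, 0.02], "roll": 0, "claw": 0.4},
    {"offset": [0, 0, 0], "roll": 0, "claw": 0.4}
  ]
}}

```text
clock: 17.95
tool_pos: [0.6337, -0.198, 0.2509]
orientation: [84.1, 89.9, 158.3]
force: [0.1, 0.1, -0.0]
opening: 0.0617
```

```bash
python3 - <<'E'
from h import *
s=snap('wrist','w13.png');np.savez('w13.npz',**s);p,R,hd=pose()
W=world(s)
m=(W[...,2]>0.186)&(W[...,2]<0.2)&(W[...,1]<-0.08); m[228:]=0
n,lab,st,ce=cv2.connectedComponentsWithStats(m.astype(np.uint8))
for i in range(1,n):
    if st[i,4]<15: continue
    P=W[lab==i]; print(st[i],P.mean(0).round(4),cv2.minAreaRect(P[:,:2].astype(np.float32)))
E
```

```text
t 18.0 tcp [ 0.6333 -0.1988  0.2511] h 74.21 xax [-0.001  0.    -1.   ] F [-0.   0.2  0.2] open 0.0615 j [  -0.6   18.8    1.3   -0.   -72.6 -105.1]
[308  71  13  33 314] [ 0.5546 -0.1493  0.1917] ((0.5546553730964661, -0.14871449768543243), (0.0068468512035906315, 0.019855257123708725), 82.64909362792969)
[251  80  13  32 300] [ 0.5494 -0.1867  0.1918] ((0.5494555234909058, -0.18694773316383362), (0.0066200909204781055, 0.019688721746206284), 82.06816101074219)
[140 168  13  29 298] [ 0.5839 -0.2793  0.1912] ((0.5842286348342896, -0.2800882160663605), (0.0061698113568127155, 0.020027469843626022), 73.89570617675781)
[194 168  12  29 281] [ 0.5943 -0.2429  0.1915] ((0.5946360230445862, -0.24347883462905884), (0.006597433239221573, 0.019738009199500084), 73.50011444091797)
```

View pics/w13.png

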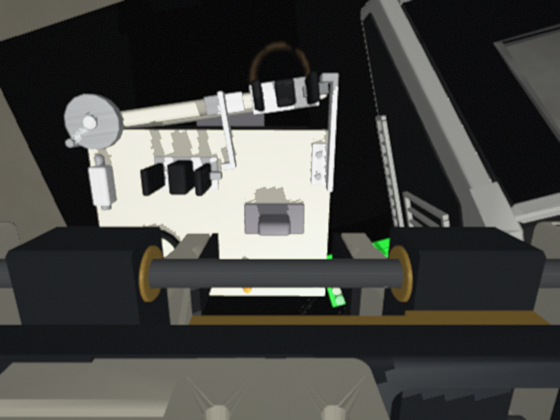

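```bash
python3 - <<'E'
from h import *
to([0.552,-0.1678,0.215],82.2)
E
```

```text
t 18.0 tcp [ 0.6333 -0.1988  0.2511] h 74.21 xax [-0.001  0.    -1.   ] F [-0.   0.2  0.2] open 0.0615 j [  -0.6   18.8    1.3   -0.   -72.6 -105.1]
offset [0.0362 0.0866 0.0077] roll -7.99
```

Emit:
{"api": "servo_tool", "payload": {
  "motion": [
    {"offset": [0, 0.02, 0.002], "roll": 0, "claw": 0.4},
    {"offset": [0, 0.03, 0.003], "roll": 0, "claw": 0.4},
    {"offset": [0, 0.025, 0.003], "roll": 0, "claw": 0.4},
    {"offset": [0, 0.011, 0], "roll": 0, "claw": 0.4},
    {"offset": [0, 0, 0], "roll": -8, "claw": 0.4},
    {"offset": [0.02, 0, 0], "roll": 0, "claw": 0.4},
    {"offset": [0.015, 0, 0], "roll": 0, "claw": 0.4},
    {"offset": [0, 0, 0], "roll": 0, "claw": 0.4}
  ]
}}

```text
clock: 19.0
tool_pos: [0.552, -0.169, 0.2151]
orientation: [97.3, 89.8, 179.3]
force: [-0.1, 0.2, -0.2]
opening: 0.0613
```

```bash
python3 - <<'E'
from h import *
s=snap('wrist','w14.png');to([0.552,-0.1678,0.1715],82.2)
E
```

```text
t 19.05 tcp [ 0.5526 -0.169   0.2161] h 82.1 xax [-0.001 -0.    -1.   ] F [ 0.6 -0.3  0. ] open 0.0614 j [   2.4   11.9  -12.7    0.   -65.4 -100.3]
offset [0.0446 0.0007 0.0011] roll -0.1
```

View pics/w14.png

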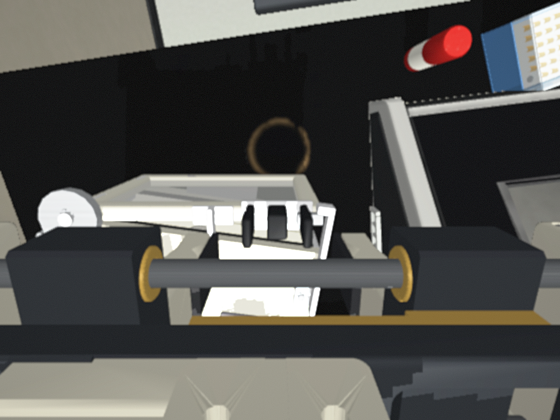

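Emit:
{"api": "servo_tool", "payload": {
  "motion": [
    {"offset": [0.016, 0.0007, 0.001], "roll": 0, "claw": 0.4},
    {"offset": [0.018, 0, 0], "roll": 0, "claw": 0.4},
    {"offset": [0.0105, 0, 0], "roll": 0, "claw": 0.4},
    {"offset": [0, 0, 0], "roll": 0, "claw": 0.4},
    {"offset": [0, 0, 0], "roll": 0, "claw": 0},
    {"offset": [0, 0, 0], "roll": 0, "claw": -0.3},
    {"offset": [0, 0, 0], "roll": 0, "claw": -0.6},
    {"offset": [0, 0, 0], "roll": 0, "claw": -0.6},
    {"offset": [0, 0, 0], "roll": 0, "claw": -0.6},
    {"offset": [0, 0, 0], "roll": 0, "claw": -0.6}
  ]
}}

```text
clock: 20.3
tool_pos: [0.5526, -0.1682, 0.1728]
orientation: [-123.2, 89.9, -41.1]
force: [-0.9, -4.6, 5.9]
opening: 0.0249
```

```bash
python3 - <<'E'
from h import *
s=snap('wrist','w15.png');to([0.552,-0.1678,0.1715],82.2)
E
```

```text
t 20.35 tcp [ 0.5525 -0.1682  0.1727] h 82.12 xax [ 0.001 -0.001 -1.   ] F [-0.  -4.1  5. ] open 0.0249 j [ 2.500e+00  1.380e+01 -1.630e+01  1.000e-01 -5.980e+01 -1.004e+02]
offset [0.0012 0.0006 0.0003] roll -0.08
```

View pics/w15.png

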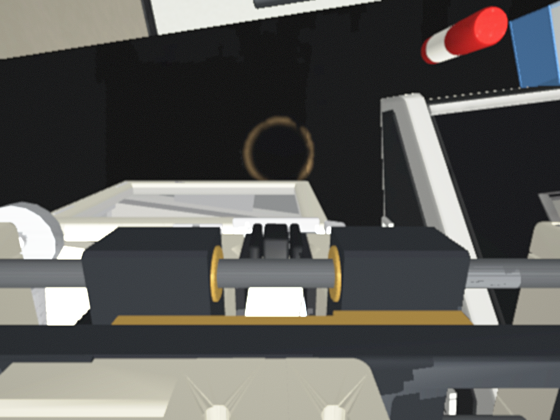

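Emit:
{"api": "servo_tool", "payload": {
  "motion": [
    {"offset": [0, 0.0052, -0.0001], "roll": -2, "claw": -0.6},
    {"offset": [0, 0.0078, -0.0002], "roll": -3, "claw": -0.6},
    {"offset": [0, 0.0105, -0.0004], "roll": -4, "claw": -0.6},
    {"offset": [0, 0.0105, -0.0004], "roll": -4, "claw": -0.6},
    {"offset": [0, 0.0105, -0.0004], "roll": -4, "claw": -0.6},
    {"offset": [0, 0.0105, -0.0004], "roll": -4, "claw": -0.6},
    {"offset": [0, 0.0078, -0.0002], "roll": -3, "claw": -0.6},
    {"offset": [0, 0.0052, -0.0001], "roll": -2, "claw": -0.6},
    {"offset": [0, 0, 0], "roll": 0, "claw": -0.6}
  ]
}}

```text
clock: 21.48
tool_pos: [0.4857, -0.174, 0.1727]
orientation: [-115.8, 89.9, -7.7]
force: [0.7, -3.0, 5.6]
opening: 0.0254
```

```bash
cat >> h.py <<'E'
def door():
    p,R,h=pose(); hg=np.array([0.531,-0.316]); d=p[:2]-hg
    a=np.degrees(np.arctan2(d[1],d[0])); print('radius',np.hypot(*d).round(4),'angle from hinge',(a-74.1).round(2),'heading-74.1',(h-74.1)%360)
    hh=np.radians(h); t=hg+0.15*np.array([np.cos(hh),np.sin(hh)]); print('corr',(R.T@np.r_[t-p[:2],0.1725-p[2]]).round(4))
E
python3 - <<'E'
from h import *
s=snap('wrist','w16.png');door()
E
```

```text
t 21.52 tcp [ 0.4859 -0.1739  0.1727] h 108.08 xax [ 0.002 -0.    -1.   ] F [ 1.4 -3.7  6.4] open 0.0256 j [  2.1   8.  -23.7   0.  -58.2 -74.1]
radius 0.1491 angle from hinge 33.51 heading-74.1 33.978789624262504
corr [0.0002 0.0012 0.0009]
```

View pics/w16.png

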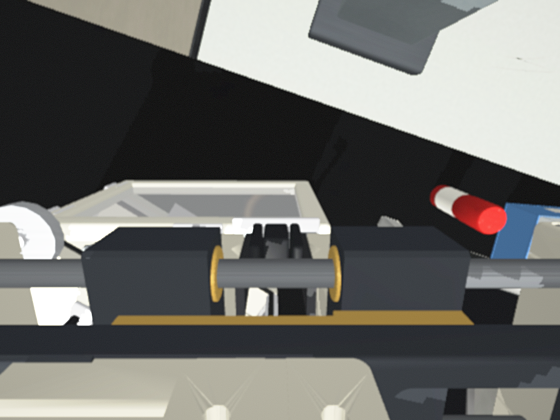

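```bash
python3 - <<'E'
from h import *
t=dict(np.load('top1.npz'));sc=dict(np.load('scene1.npz'))
hg=np.array([0.531,-0.316])
for s in (t,sc):
    W=world(s); f=s['frame'].astype(int); m=(f[...,2]>120)&(f[...,1]<80)&(f[...,0]<80)&(W[...,0]<0.6)&(W[...,1]<0.1)&(W[...,2]>0.04)
    P=W[m]; print(P.mean(0).round(3),np.hypot(*(P.mean(0)[:2]-hg)),len(P))
E
```

```text
[ 0.441 -0.001  0.083] 0.3276067320838416 38
[0.44  0.001 0.077] 0.3298127327845495 61
```

Emit:
{"api": "servo_tool", "payload": {
  "motion": [
    {"offset": [0, 0.0065, 0.0004], "roll": -2, "claw": -0.6},
    {"offset": [0, 0.0085, 0.0002], "roll": -3, "claw": -0.6},
    {"offset": [0, 0.0105, -0.0004], "roll": -4, "claw": -0.6},
    {"offset": [0, 0.0105, -0.0004], "roll": -4, "claw": -0.6},
    {"offset": [0, 0.0105, -0.0004], "roll": -4, "claw": -0.6},
    {"offset": [0, 0.0105, -0.0004], "roll": -4, "claw": -0.6},
    {"offset": [0, 0.0105, -0.0004], "roll": -4, "claw": -0.6},
    {"offset": [0, 0.0078, -0.0002], "roll": -3, "claw": -0.6}
  ]
}}

```text
clock: 22.52
tool_pos: [0.4235, -0.2126, 0.1727]
orientation: [-142.4, 89.8, -6.2]
force: [5.4, -3.0, 1.3]
opening: 0.0252
```

```bash
python3 - <<'E'
from h import *
s=snap('wrist','w17.png');door()
E
```

```text
t 22.57 tcp [ 0.4229 -0.2131  0.1727] h 136.36 xax [ 0.003 -0.001 -1.   ] F [ 3.5 -7.3  1.1] open 0.0253 j [ -2.8   3.8 -28.6   0.  -57.4 -40.8]
radius 0.1493 angle from hinge 62.3 heading-74.1 62.25776746739842
corr [ 0.0002 -0.0001  0.0007]
```

View pics/w17.png

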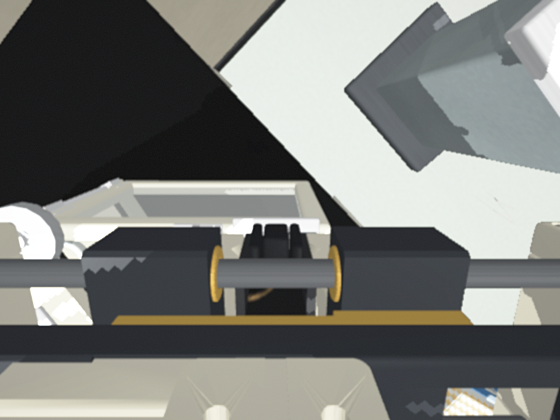

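Emit:
{"api": "servo_tool", "payload": {
  "motion": [
    {"offset": [0, 0.0078, 0], "roll": -3, "claw": -0.6},
    {"offset": [0, 0.0105, -0.0002], "roll": -4, "claw": -0.6},
    {"offset": [0, 0.0105, -0.0004], "roll": -4, "claw": -0.6},
    {"offset": [0, 0.0105, -0.0004], "roll": -4, "claw": -0.6},
    {"offset": [0, 0.0105, -0.0004], "roll": -4, "claw": -0.6},
    {"offset": [0, 0.0078, -0.0002], "roll": -3, "claw": -0.6},
    {"offset": [0, 0.0052, -0.0001], "roll": -2, "claw": -0.6},
    {"offset": [0, 0, 0], "roll": 0, "claw": -0.6},
    {"offset": [0, 0, 0], "roll": 0, "claw": -0.6}
  ]
}}

```text
clock: 23.7
tool_pos: [0.3909, -0.265, 0.1727]
orientation: [-162.2, 89.8, -2.1]
force: [6.0, 0.0, 3.5]
opening: 0.025
```

```bash
python3 - <<'E'
from h import *
s=snap('wrist','w18.png');t=snap('top','t18.png');c=snap('scene','s18.png');door()
up=lambda f,x0,x1,y0,y1,k:cv2.resize(f[y0:y1,x0:x1],None,fx=k,fy=k,interpolation=cv2.INTER_CUBIC)
cv2.imwrite('pics/t18c.png',up(t['frame'],300,440,110,260,4))
cv2.imwrite('pics/s18c.png',up(c['frame'],300,460,190,320,4))
for nm,q in (('top',t),('scene',c)):
    W=world(q); sl=np.array([0.6477,-0.2028])
    mm=(W[...,2]>0.1525)&(W[...,2]<0.158)&(np.hypot(W[...,0]-sl[0],W[...,1]-sl[1])<0.04); m2=(W[...,2]>0.17)&(W[...,2]<0.19)&(np.hypot(W[...,0]-sl[0],W[...,1]-sl[1])<0.04)
    print(nm,mm.sum(),m2.sum(),W[m2].mean(0).round(4) if m2.any() else None)
E
```

```text
t 23.85 tcp [ 0.3909 -0.2649  0.1727] h 160.1 xax [ 0.004 -0.    -1.   ] F [5.8 0.1 4.1] open 0.0252 j [-10.2   3.7 -28.7  -0.  -57.4  -9.7]
radius 0.1491 angle from hinge 85.87 heading-74.1 86.0010921946579
corr [0.0002 0.0003 0.0009]
top 104 26 [ 0.6452 -0.2057  0.1794]
scene 0 0 None
```

View pics/w18.png

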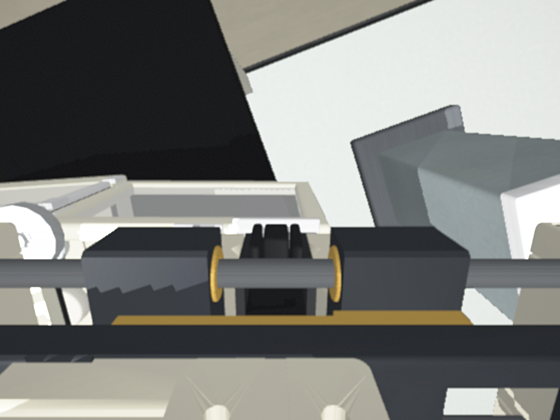

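View pics/t18c.png

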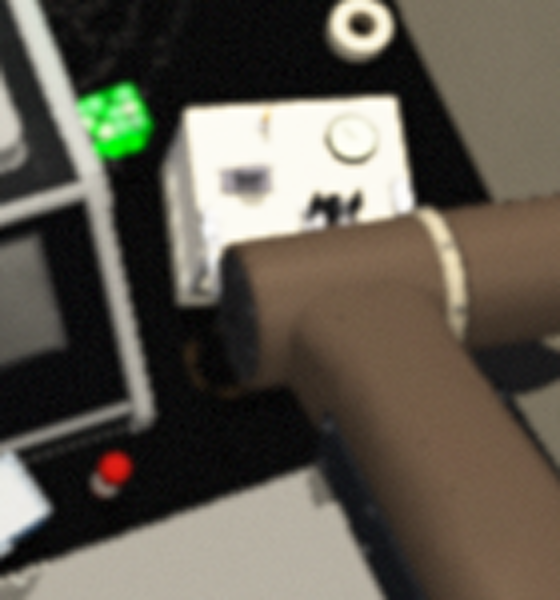

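View pics/s18c.png

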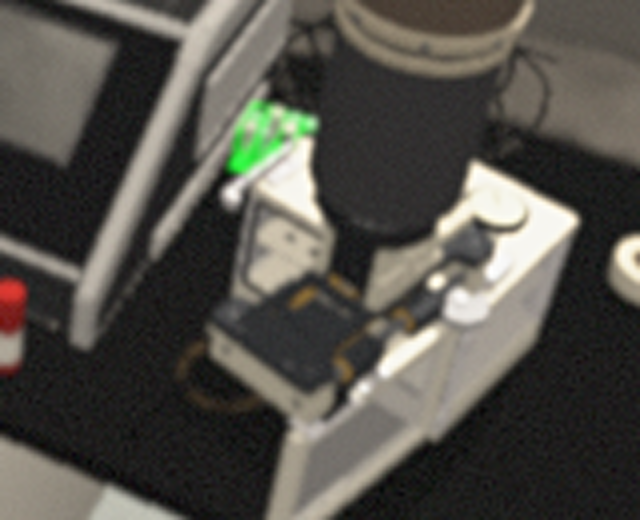

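```bash
python3 - <<'E'
from h import *
door(); print(ctrl.get_obs()['qvel'].round(2)); print(ctrl.close_job())
E
```

```text
t 23.85 tcp [ 0.3909 -0.2649  0.1727] h 160.1 xax [ 0.004 -0.    -1.   ] F [5.8 0.1 4.1] open 0.0252 j [-10.2   3.7 -28.7  -0.  -57.4  -9.7]
radius 0.1491 angle from hinge 85.87 heading-74.1 86.0010921946579
corr [0.0002 0.0003 0.0009]
[ 0.05  0.06 -0.08 -0.11  0.02  0.11]
the job is handed in; nothing more can be done
None
```

The cabinet is ready: the cartridge is in its slot, and I handed the job in at 23.9 s with the fingers holding the door wide open. No verdict was reported.

- **Cartridge:** I pinched its tab across the 26 mm side instead of across x, because the white instrument behind it left no room for the gripper body. I carried it over the cycler and slid it in. Once released, its flange top measured 154.2 mm (154 expected) and it sat within about 1 mm of the slot centre.
- **Door:** Squeezing the main catch sprang the door ajar to about 0.14 rad. I then squeezed the safety grip and swung the door past its check.
- **Last checks:** From the tool pose, the door stands at about 86° (1.50 rad). The fingers are steady on the squeezed grip, with about 6 N of sideways force at the wrist and joint speeds near zero.

**Checks that disagreed or were limited:**
- At the end the top camera put the cartridge tab about 4 mm from where the wrist camera had measured the slot. I put this down to its coarse view and calibration, because its picture shows the flange flat.
- The arm hid the cartridge from the scene camera at the end.
- The finger opening read about 25 mm on both catches, against 28 mm expected at full squeeze.
- I did not measure the bystanders again. Nothing touched them on the way, and the glue stick looked unmoved in the last pictures.

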